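# Pair up the lace bobbins and close their case

### The job

Put all the lace bobbins lying on the felt away in the wooden case, lying flat on its floor: the two of one shape together in one bay, each shape in a bay of its own, and a bobbin without a mate alone in its own bay. Then close the case with the plywood cover: tilt one long edge in under the case's lip and lower the other until the cover lies level and fully home inside the rim. Leave the pincushion, the pin jar and the thread spool where they are.

Things in the scene. Friction and masses are not known exactly. Their poses are not given: they have to be found in the camera images.
- spindle_1_mid (a point): Pale wooden lace bobbin, pointed kind: 112 mm long, round shank 18 mm thick for 14 mm either side of the point, tapering to a 4 mm tip at +x. Point: half-way along and up (9 mm above the underside); x from head to tail, z up. Head: first 24 mm from the -x end, two 18 mm square collars and a thin neck; it does not roll. 30 g. Always present.
- spindle_2_mid (a point): Pale wooden lace bobbin, pointed kind: 112 mm long, round shank 18 mm thick for 14 mm either side of the point, tapering to a 4 mm tip at +x. Point: half-way along and up (9 mm above the underside); x from head to tail, z up. Head: first 24 mm from the -x end, two 18 mm square collars and a thin neck; it does not roll. 30 g. Absent in some starts.
- paddle_1_mid (a point): Pale wooden lace bobbin, round-ended kind: 105 mm long, square shank 14 mm thick, ending at +x in a flat disc 34 mm across, 18 mm thick. Point: half-way along and up (9 mm above the underside); x from head to tail, z up. Head: first 24 mm from the -x end, two 18 mm square collars and a thin neck; it does not roll. 30 g. Always present.
- paddle_2_mid (a point): Pale wooden lace bobbin, round-ended kind: 105 mm long, square shank 14 mm thick, ending at +x in a flat disc 34 mm across, 18 mm thick. Point: half-way along and up (9 mm above the underside); x from head to tail, z up. Head: first 24 mm from the -x end, two 18 mm square collars and a thin neck; it does not roll. 30 g. Absent in some starts.
- straight_1_mid (a point): Pale wooden lace bobbin, straight kind: 90 mm long, a square 18 mm bar with a blunt end. Point: half-way along and up (9 mm above the underside); x from head to tail, z up. Head: first 24 mm from the -x end, two 18 mm square collars and a thin neck; it does not roll. 30 g. Always present.
- straight_2_mid (a point): Pale wooden lace bobbin, straight kind: 90 mm long, a square 18 mm bar with a blunt end. Point: half-way along and up (9 mm above the underside); x from head to tail, z up. Head: first 24 mm from the -x end, two 18 mm square collars and a thin neck; it does not roll. 30 g. Absent in some starts.
- bay_left (a point): Centre of the left-hand of three bays of the open wooden case, on its floor, 6 mm above the table. x to the far side (away from the robot), y left, z up. A bay is 100 mm wide in y, its opening 130 mm long in x (65 mm either way, from the lip's edge to the far wall). A side wall of the case stands at y = +50 mm.
- bay_middle (a point): Centre of the middle of three bays of the open wooden case, on its floor, 6 mm above the table. x to the far side (away from the robot), y left, z up. A bay is 100 mm wide in y, its opening 130 mm long in x (65 mm either way, from the lip's edge to the far wall). The neighbouring bays are at y = +100 and -100 mm.
- bay_right (a point): Centre of the right-hand of three bays of the open wooden case, on its floor, 6 mm above the table. x to the far side (away from the robot), y left, z up. A bay is 100 mm wide in y, its opening 130 mm long in x (65 mm either way, from the lip's edge to the far wall). A side wall of the case stands at y = -50 mm.
- case: The fixed open wooden case, 166 mm in x, 316 mm in y; cavity 150 x 300 mm. Origin: centre of its underside; axes as for the bays. The walls are 48 mm high (near one 50). Dividers between bays (at y = +50, -50 mm) are only stubs 3 mm thick, 14 mm above the floor, reaching 30 mm in from the near and far walls: fingers pass between them.
- seat (a point): Where the middle of the cover's underside comes when home: cavity centre, 34 mm above the table, level with the tops of the four corner blocks (16 x 14 mm) that carry the cover. Axes as for the case. Side and far walls rise 14 mm above it. Along the near wall (-x) a lip overhangs the cavity by 20 mm: edge at x = -55 mm, underside 16 mm and top 22 mm above this point.
- cover_grip (a point): Handle of the loose plywood cover: a dark upright rail on its middle, 16 mm thick (x), 80 mm long (y), 45 mm high above the plate. Point: on the handle's centre line, 40 mm above the plate's underside, 11 mm below the handle's top; z up, axes as for the cover.
- cover: Loose plywood cover plate, 142 mm (x) by 292 mm (y), 6 mm thick, 0.18 to 0.29 kg; origin at the centre of its underside. The same if turned half round. Too wide to drop in past the lip, too thick to slide in level: a long edge goes in under the lip with the plate tilted about 0.1 to 0.25 rad, then the other is lowered.
- edge_a (a point): Middle of the cover's +x long edge, on its underside, 71 mm from its centre.
- edge_b (a point): Middle of the cover's -x long edge, on its underside, 71 mm from its centre.
- pincushion: Bystander: round blue pincushion, 84 mm across, 42 mm high; origin at the centre of its underside.
- pin_jar: Bystander: small glass jar with steel cap, 52 mm across, 70 mm high; origin at the centre of its underside.
- thread_spool: Bystander: white thread spool standing on end, 48 mm across, 60 mm high; origin at the centre of its underside.
Things that resemble listed ones, but are neither listed nor needed, are in the scene too. What is shaped like the part that bears paddle_2_mid but blue or orange is not meant.

How it is judged:
By the outcome, as a careful person would: the job done as asked, in the order asked, and still so for the second after the job is handed in, with the robot touching nothing.
Of spindle_2, paddle_2, straight_2 only 2 to 3 are there at a start; the rules pass over those that are not, and their reading is None.
At some moment in a run one of spindle_1, spindle_2, paddle_1, paddle_2, straight_1, straight_2 may be knocked a few centimetres aside while the robot is not near it.
Once in a run the grip may slacken for a moment while it holds something.
It also fails if it takes over 200 s, if anything falls off the work surface, if the arm or the gripper's body presses on something with over 40 N, if the wrist force passes 120 N, or if a joint passes its speed limit or range.

### The arm

A 6-joint arm with a two-finger parallel gripper is mounted at the origin on the work surface. World frame = base frame: x ahead of the robot, y to its left, z up, the work surface at z = 0. Lengths are in m, angles in rad, forces in N, time in s.
With the tool pointing down it reaches from about 0.225 to 0.875 m from the base axis. Payload 3.4 kg.
Tool frame: the origin (TCP) lies at the very end of the fingers, on their centre line; the grasp point (between the pads) lies 19 mm behind it; z points along the fingers, y is the line along which they close (so a half turn about z gives the same grasp; the last joint's range is limited). The gripper opens to 85 mm and grips with 20 to 120 N. Pads are 22 mm wide; open, the fingers measure 114 mm over their backs; the gripper's body (76 mm by 85 mm) begins 54 mm behind the grasp point. The pads swing forward as they close: fully open they stand 13 mm farther back than shut.
Start: joints at [1.205, 0.276, 1.505, -0, 1.361, -0.121], TCP at [0.139, 0.558, 0.231] pointing down, gripper open.
Joint ranges: [-2.89, 2.89], [-0.75, 2.08], [0.22, 2.7], [-1.18, 4.32], [0.11, 2.71], [-2.7, 2.7]. Speed limits (rad/s): [2.57, 2.57, 3.14, 3.14, 3.14, 3.14].

### API

Orientations are given as a unit quaternion [x, y, z, w].
In Python, from bench import state, camera, finish_job, find_in, mark_of gives the robot as it stands. The module is installed in compiled form; this text tells all that it offers.
- The arm moves only by the tool arm_command, never from a script. Its argument "plan" is a list of rows, each a list of 7 numbers: the closure in counts, from 0 (fully open) to 255 (shut), then the shift along the tool's x, y, z in m, then the turn, a rotation vector about the tool's x, y, z in rad. In form: [[fingers, tx, ty, tz, rx, ry, rz], ...]. A call has 1 to 12 rows; each row shifts and turns the commanded pose from where the row before left it, along the tool's axes as they then stand; what a row does not reach is not made up. A row lasts 1/8 s, in which the tool goes at most 62.5 mm and 10.7 degrees, less where a joint would pass 70% of its speed; a pose out of reach is approached as far as the arm can. A call is refused whole if a number of a shift passes 0.0625 or a number of a turn 0.188, either way. A call with a gripper value outside its range is refused whole. The fingers move at their own pace and stop on an object; "newtons" is the grip in N (left out, the last holds). Time passes only in rows, so rows that do not move let the fingers close. It gives the time, the measured TCP pose, the force, the opening and the grip force at its end, in the units of the state.
- state(): the state, without advancing time (a new reading comes with each control period).
- camera(name): name is "scene" or "top"; returns a dict with "pixels" (420x560x3 uint8, red, green, blue), "fx", "fy", "cx", "cy" (pixels), "R" (3x3) and "t" (3): a world point X has camera coordinates R X + t. Camera axes: x right, y down, z forward; pixel columns grow to the right and rows downward; lengths in m; the calibration is good to about 2 mm. A picture is of the moment at which its call begins. There is no depth.
- finish_job(): hands the job in; it is judged then, once.
Trained networks look in a picture, given as the dict that the camera call returned (one of the last four; its "shot" number tells which), for a name from the list of things; names that differ only in an ending like _2 or _b are one class to them, and where a whole thing is asked for, a point or a joint stands for the part that bears it (a point fixed in the world has none). Each returns a list of dicts, best first, with "confidence" (0 to 1); they miss things now and then, are a little off and sometimes report something else, mostly with a low value. They report only what shows in the picture. A call takes as long as a camera call. They do not tell look-alikes from the thing itself.
- find_in(picture, query): "uv" ([column, row] in pixels, amid what is visible of it).
- mark_of(picture, query): "uv" ([column, row] in pixels: a listed point, or the origin of a listed thing).
The state is a dict: "t": time; "joints": joint angles; "qvel": joint speeds; "effort": joint torques, N m; "ee_pos": TCP position; "tcp_rot": TCP orientation; "contact_force": force on the tool from outside, world axes, zero at the start; "wrist_torque": the same for the moment, N m; "width": finger opening in m; "gripper_force": force on a finger pad.
Only numpy, scipy, OpenCV 4.12 (cv2) and the standard library are available. Lean on these libraries where they do the work, as an engineer would, in place of code of your own. Each camera call takes 0.05 s, during which the arm holds its last target. There are 200 camera calls.

## Working session

There is one attempt and no reset: what is moved stays moved. The work goes in short steps, Python scripts to look and compute and a tool call to move; the robot and the scene stay as the last step left them, time stands still between calls to the robot, and variables do not carry over. Pictures are saved under pics/ and viewed, at most 14 in all, crops included, and the job is handed in when it is done.

Besides the shell and the picture viewer there is one more tool, called in YAML: its name, and indented under it one key for each argument. arm_command: Moves the arm, as the interface text tells. Its arguments: {"type":"object","properties":{"plan":{"type":"array","items":{"type":"array","items":{"type":"number"}}},"newtons":{"type":"number"}},"required":["plan"]}

```bash
mkdir -p pics; cat > h.py <<'E'
import numpy as np, cv2
from bench import state, camera, finish_job, find_in, mark_of
def save(p,n): cv2.imwrite('pics/'+n,np.ascontiguousarray(p['pixels'][:,:,::-1]))
def back(p,uv,z):
    R=np.array(p['R']);t=np.array(p['t'])
    d=R.T@np.array([(uv[0]-p['cx'])/p['fx'],(uv[1]-p['cy'])/p['fy'],1]); c=-R.T@t
    return c+d*(z-c[2])/d[2]
def proj(p,X):
    q=np.array(p['R'])@np.array(X)+np.array(p['t']); return np.array([p['fx']*q[0]/q[2]+p['cx'],p['fy']*q[1]/q[2]+p['cy']])
E
python3 - <<'E'
from h import *
for n in ['top','scene']:
    p=camera(n); save(p,n+'0.png'); print(n,-np.array(p['R']).T@np.array(p['t']))
    for q,z in [('spindle_1_mid',.009),('paddle_1_mid',.009),('straight_1_mid',.009),('bay_left',.006),('bay_middle',.006),('bay_right',.006),('seat',.034),('case',0),('cover_grip',.04),('cover',0),('edge_a',0),('pincushion',0),('pin_jar',0),('thread_spool',0)]:
        for m in mark_of(p,q)[:6]:
            print(q,np.round(m['uv'],1),round(m['confidence'],2),np.round(back(p,m['uv'],z)[:2],3))
print(state())
E
```

```text
top [0.38017205 0.00688206 1.09628117]
spindle_1_mid [316.9 187.3] 0.73 [ 0.62  -0.101]
paddle_1_mid [368.4 199. ] 0.7 [ 0.589 -0.249]
straight_1_mid [276.  189.2] 0.63 [0.613 0.016]
straight_1_mid [137.3 273.4] 0.58 [0.37  0.393]
bay_left [150.8 194.7] 0.7 [0.592 0.373]
bay_middle [187.  191.3] 0.96 [0.603 0.271]
bay_right [224.3 195.8] 0.57 [0.592 0.164]
seat [186.2 196.3] 0.58 [0.583 0.266]
case [186. 198.] 0.56 [0.585 0.274]
cover_grip [428.8 225. ] 0.57 [ 0.512 -0.408]
cover [423.7 227.1] 0.65 [ 0.511 -0.409]
edge_a [425.2 206.5] 0.95 [ 0.571 -0.416]
edge_a [426.5 250.7] 0.57 [ 0.443 -0.414]
pincushion [329.4 140.9] 0.6 [ 0.764 -0.14 ]
pin_jar [280.8 136.1] 0.77 [0.776 0.005]
pin_jar [150.6 195.8] 0.69 [0.589 0.375]
pin_jar [421.1 203.1] 0.41 [ 0.581 -0.405]
thread_spool [134.5 272.1] 0.81 [0.374 0.404]
thread_spool [186.8 197. ] 0.23 [0.588 0.272]
scene [0.99719319 0.62832065 0.93835187]
spindle_1_mid [249.4 199.4] 0.61 [ 0.61  -0.115]
spindle_1_mid [274.9 161.7] 0.43 [ 0.445 -0.219]
paddle_1_mid [235.3 171.6] 0.69 [ 0.585 -0.25 ]
straight_1_mid [275.4 227. ] 0.46 [0.601 0.023]
[... 742 characters left out ...]
joints': array([ 1.20499484e+00,  2.75913139e-01,  1.50490434e+00,  1.69563669e-05,
        1.36069308e+00, -1.20975589e-01]), 'qvel': array([ 4.66274293e-04, -3.03913493e-04,  4.23628497e-05,  3.79530697e-04,
       -5.40803765e-05, -9.43291347e-04]), 'effort': array([-1.78102837e-04, -4.16655779e+01, -2.46096539e+01, -1.96621932e-04,
        3.67826779e-04, -8.01171268e-06]), 'ee_pos': array([0.13937111, 0.5578898 , 0.23131878]), 'tcp_rot': array([1.22109209e-01, 9.92516670e-01, 4.18369165e-05, 1.84495110e-06]), 'contact_force': array([-0.7549813 ,  0.13793612,  1.82201017]), 'wrist_torque': array([-0.05650892, -0.03806089, -0.0203128 ]), 'gripper_force': 0.0, 'width': 0.08560016658524208}
```

View pics/top0.png

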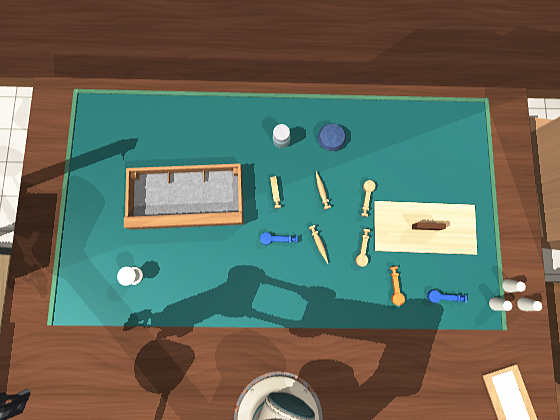

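View pics/scene0.png

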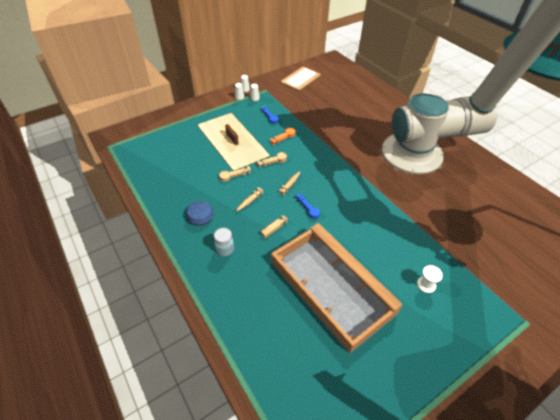

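```bash
cat >> h.py <<'E'
def bobs(p,zs=.009,verbose=True):
    """pale bobbins on felt: centroid, axis, extents (world)"""
    im=p['pixels'].astype(int); r,g,b=im[...,0],im[...,1],im[...,2]
    m=((r>g+8)&(g>b+15)&(r>110)).astype(np.uint8)
    n,l,s,c=cv2.connectedComponentsWithStats(m); out=[]
    for i in range(1,n):
        if not 60<s[i,4]<700: continue
        v,u=np.nonzero(l==i)
        W=np.array([back(p,(a,bb),zs)[:2] for a,bb in zip(u,v)])
        if W[:,0].min()<.25 or W[:,0].max()>.85: continue
        (cx,cy),(w,h),_=cv2.minAreaRect((W*1000).astype(np.float32))
        mu=W.mean(0); ev,E=np.linalg.eigh(np.cov((W-mu).T)); d=E[:,1]; e=W@d; f=W@E[:,0]
        mid=d*(e.min()+e.max())/2+E[:,0]*(mu@E[:,0])
        out.append((mid,np.arctan2(d[1],d[0]),np.ptp(e),np.ptp(f),s[i,4],c[i],im[l==i].mean(0)))
        if verbose: print('mid',mid.round(3),'cen',mu.round(3),'yaw %.3f'%out[-1][1],'len %.3f wid %.3f'%(np.ptp(e),np.ptp(f)),s[i,4],c[i].round(),out[-1][-1].round())
    return out
E
python3 - <<'E'
from h import *
p=camera('top'); bobs(p)
c=np.ascontiguousarray(p['pixels'][120:310,115:490,::-1]); cv2.imwrite('pics/crop1.png',cv2.resize(c,None,fx=2.13,fy=2.13,interpolation=cv2.INTER_CUBIC))
p=camera('scene'); print('scene');bobs(p)
E
```

```text
mid [ 0.611 -0.115] cen [ 0.608 -0.116] yaw -2.854 len 0.107 wid 0.020 162 [322. 192.] [236. 200. 142.]
mid [0.572 0.64 ] cen [0.597 0.655] yaw -2.623 len 0.132 wid 0.108 512 [ 51. 191.] [123.  78.  55.]
mid [0.605 0.019] cen [0.608 0.019] yaw -2.957 len 0.092 wid 0.019 149 [275. 191.] [244. 218. 157.]
mid [ 0.593 -0.246] cen [ 0.6   -0.247] yaw 2.950 len 0.107 wid 0.033 214 [367. 195.] [238. 210. 151.]
mid [ 0.46  -0.106] cen [ 0.461 -0.106] yaw -2.718 len 0.106 wid 0.017 176 [319. 243.] [235. 201. 142.]
mid [ 0.451 -0.231] cen [ 0.442 -0.23 ] yaw 2.940 len 0.107 wid 0.035 230 [363. 250.] [237. 210. 151.]
mid [ 0.346 -0.32 ] cen [ 0.339 -0.321] yaw -3.037 len 0.106 wid 0.037 308 [396. 288.] [240. 169.  87.]
scene
mid [ 0.343 -0.322] cen [ 0.339 -0.323] yaw -2.977 len 0.119 wid 0.052 199 [284. 135.] [216. 142.  81.]
mid [ 0.46  -0.107] cen [ 0.465 -0.105] yaw -2.723 len 0.108 wid 0.021 125 [289. 184.] [215. 186. 132.]
mid [ 0.61  -0.116] cen [ 0.607 -0.117] yaw -2.827 len 0.115 wid 0.021 152 [250. 199.] [221. 192. 137.]
mid [0.602 0.017] cen [0.605 0.018] yaw -2.958 len 0.094 wid 0.028 208 [273. 227.] [221. 194. 138.]
```

View pics/crop1.png

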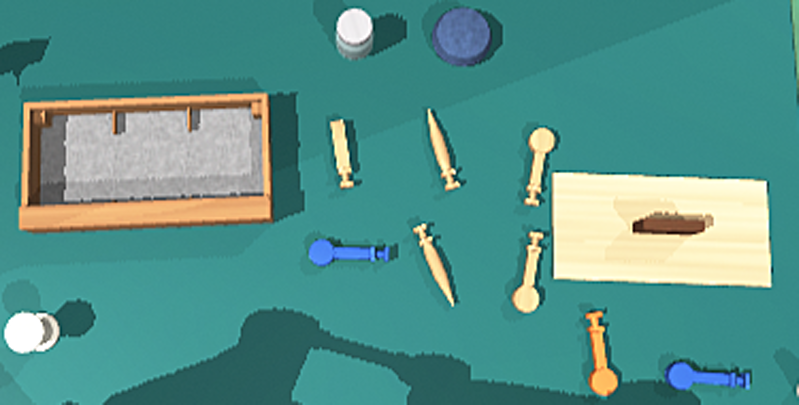

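```bash
cat >> h.py <<'E'
from scipy.spatial.transform import Rotation as Ro
def Rdown(psi,tilt=0):
    """tool down, tool y at angle psi+90deg, then tilt about tool y"""
    n=Ro.from_quat([np.cos((psi+np.pi/2+0)/1)*0,0,0,1])
    ty=np.array([-np.sin(psi),np.cos(psi),0]); tz=np.array([0,0,-1.]); tx=np.cross(ty,tz)
    return Ro.from_matrix(np.c_[tx,ty,tz])*Ro.from_rotvec([0,tilt,0])
def rows(P0,R0,P1,R1,grip,vmax=.06,wmax=.18,nd=4):
    L=np.linalg.norm(np.array(P1)-P0); rv=(R0.inv()*R1).as_rotvec()
    n=max(1,int(np.ceil(max(L/vmax,np.linalg.norm(rv)/wmax)))); out=[];P=np.array(P0,float);R=R0
    for k in range(1,n+1):
        Pt=P0+(np.array(P1)-P0)*k/n; Rt=R0*Ro.from_rotvec(rv*k/n)
        d=np.round(R.inv().apply(Pt-P),nd); w=np.round((R.inv()*Rt).as_rotvec(),3)
        P=P+R.apply(d); R=R*Ro.from_rotvec(w)
        out.append([grip]+[float(x)+0. for x in d]+[float(x)+0. for x in w])
    return out,P,R
def chain(wps,P=None,R=None):
    """wps: (pos, Rot, grip, vmax, hold rows)"""
    if P is None:
        s=state(); P=np.array(s['ee_pos']); R=Ro.from_quat(s['tcp_rot'])
    for w in wps:
        if len(w)==2:
            o=[[w[0],0,0,0,0,0,0]]*w[1]
        else: o,P,R=rows(P,R,w[0],w[1],w[2],w[3])
        for x in o: print('['+','.join('%g'%v for v in x)+'],',end='')
        print(' #',len(o))
    print(P.round(4)); return P,R
E
python3 - <<'E'
from h import *
p=camera('top')
A=[back(p,uv,z) for uv,z in [((125.3,167),.048),((240.8,163.7),.048),((123.5,227.5),.056),((242.7,223.8),.056)]]
for a in A: print(a.round(4))
print(np.mean(A,0)); 
for i,j in[(0,1),(2,3)]: d=A[i]-A[j]; print(np.linalg.norm(d),np.arctan2(-d[0],d[1]))
s=np.array([.605,.018]);
chain([([.605,.018,.13],Rdown(.185),0,.06),([.605,.018,.05],Rdown(.185),60,.06),([.605,.018,.006],Rdown(.185),60,.02)])
E
```

```text
[0.6604 0.4346 0.048 ]
[0.6757 0.1156 0.048 ]
[0.4912 0.4223 0.056 ]
[0.5059 0.1042 0.056 ]
[0.58330051 0.2691776  0.052     ]
0.31937750601823545 0.04779772654965306
0.31845301003095955 0.046012130469567834
[0,-0.0448,-0.0316,0.0078,0,0,-0.033],[0,-0.0438,-0.0331,0.0078,0,0,-0.033],[0,-0.0426,-0.0345,0.0078,0,0,-0.033],[0,-0.0415,-0.0359,0.0078,0,0,-0.033],[0,-0.0402,-0.0372,0.0078,0,0,-0.033],[0,-0.039,-0.0385,0.0078,0,0,-0.033],[0,-0.0378,-0.0399,0.0078,0,0,-0.033],[0,-0.0364,-0.041,0.0077,0,0,-0.033],[0,-0.035,-0.0422,0.0078,0,0,-0.034],[0,-0.0335,-0.0434,0.0078,0,0,-0.033],[0,-0.0321,-0.0444,0.0078,0,0,-0.033],[0,-0.0307,-0.0455,0.0078,0,0,-0.033],[0,-0.0291,-0.0465,0.0078,0,0,-0.033], # 13
[60,0,0,0.04,0,0,0],[60,0,0,0.04,0,0,0], # 2
[60,0,0,0.0147,0,0,0],[60,0,0,0.0146,0,0,0],[60,0,0,0.0147,0,0,0], # 3
[0.605 0.018 0.006]
```

arm_command:
  plan:
    - [0,-0.0448,-0.0316,0.0078,0,0,-0.033]
    - [0,-0.0438,-0.0331,0.0078,0,0,-0.033]
    - [0,-0.0426,-0.0345,0.0078,0,0,-0.033]
    - [0,-0.0415,-0.0359,0.0078,0,0,-0.033]
    - [0,-0.0402,-0.0372,0.0078,0,0,-0.033]
    - [0,-0.039,-0.0385,0.0078,0,0,-0.033]
    - [0,-0.0378,-0.0399,0.0078,0,0,-0.033]
    - [0,-0.0364,-0.041,0.0077,0,0,-0.033]
    - [0,-0.035,-0.0422,0.0078,0,0,-0.034]
    - [0,-0.0335,-0.0434,0.0078,0,0,-0.033]
    - [0,-0.0321,-0.0444,0.0078,0,0,-0.033]
    - [0,-0.0307,-0.0455,0.0078,0,0,-0.033]
  newtons: 30

```text
t: 3.15
ee_pos: [0.5704, 0.058, 0.1377]
tcp_rot: [-0.076, 0.997, 0.0, 0.0]
contact_force: [-0.1, 0.5, -0.1]
width: 0.0853
gripper_force: 0.0
```

```bash
python3 - <<'E'
from h import *
p=camera('top'); bobs(p); s=state(); print(s['ee_pos'],s['t'])
chain([([.605,.018,.05],Rdown(.185),60,.06),([.605,.018,.006],Rdown(.185),60,.02),(255,4),([.605,.018,.026],Rdown(.185),255,.02),([.605,.018,.14],Rdown(.185),255,.06)])
E
```

```text
mid [0.747 0.199] cen [0.755 0.199] yaw -3.123 len 0.125 wid 0.032 204 [214. 141.] [216. 203. 182.]
mid [0.743 0.013] cen [0.751 0.013] yaw 3.136 len 0.128 wid 0.030 207 [278. 143.] [217. 204. 182.]
mid [ 0.614 -0.114] cen [ 0.609 -0.116] yaw -2.858 len 0.113 wid 0.020 165 [322. 191.] [205. 169. 119.]
mid [0.605 0.043] cen [0.594 0.034] yaw -2.448 len 0.184 wid 0.112 667 [270. 196.] [203. 190. 168.]
mid [ 0.593 -0.246] cen [ 0.6   -0.247] yaw 2.957 len 0.107 wid 0.033 225 [367. 195.] [238. 209. 149.]
mid [0.532 0.149] cen [0.531 0.15 ] yaw 1.911 len 0.095 wid 0.069 397 [228. 217.] [220. 160. 106.]
mid [ 0.463 -0.105] cen [ 0.462 -0.105] yaw -2.720 len 0.099 wid 0.017 174 [318. 242.] [234. 199. 140.]
mid [ 0.451 -0.232] cen [ 0.442 -0.23 ] yaw 2.946 len 0.107 wid 0.035 243 [363. 250.] [236. 208. 149.]
mid [ 0.346 -0.321] cen [ 0.335 -0.322] yaw -3.051 len 0.106 wid 0.037 283 [397. 289.] [230. 150.  77.]
[0.57584736 0.05227049 0.1366867 ] 3.2
[60,-0.0116,-0.0189,0.0435,-0.003,0.002,-0.017],[60,-0.0114,-0.0192,0.0435,-0.003,0.003,-0.017], # 2
[60,0,0,0.0147,0,0,0],[60,0,0,0.0146,0,0,0],[60,0,0,0.0147,0,0,0], # 3
[255,0,0,0,0,0,0],[255,0,0,0,0,0,0],[255,0,0,0,0,0,0],[255,0,0,0,0,0,0], # 4
[255,0,0,-0.01,0,0,0],[255,0,0,-0.01,0,0,0], # 2
[255,0,0,-0.057,0,0,0],[255,0,0,-0.057,0,0,0], # 2
[0.605 0.018 0.14 ]
```

arm_command:
  plan:
    - [60,-0.0116,-0.0189,0.02,0,0,-0.017]
    - [60,-0.0114,-0.0192,0.02,0,0,-0.017]
    - [60,0,0,0,0,0,0]
    - [60,0,0,0,0,0,0]

```text
t: 3.7
ee_pos: [0.5977, 0.0262, 0.0982]
tcp_rot: [-0.093, 0.996, 0.0, -0.0]
contact_force: [-0.1, -0.2, -0.4]
width: 0.0651
gripper_force: 0.0
```

```bash
python3 - <<'E'
from h import *
s=state(); print(s['ee_pos'],s['t'],s['width'],s['contact_force'])
chain([([.605,.018,.04],Rdown(.185),60,.06),([.605,.018,.006],Rdown(.185),60,.02),(60,1)])
E
```

```text
[0.59766995 0.02621279 0.09819364] 3.7 0.06505456195548902 [-0.14897515 -0.24041014 -0.36768288]
[60,-0.0057,-0.0095,0.0582,0.001,0,0.001], # 1
[60,0,0,0.017,0,0,0],[60,0,0,0.017,0,0,0], # 2
[60,0,0,0,0,0,0], # 1
[0.605 0.018 0.006]
```

arm_command:
  plan:
    - [60,-0.0057,-0.0095,0.058,0,0,0]
    - [60,0,0,0.017,0,0,0]
    - [60,0,0,0.017,0,0,0]
    - [60,0,0,0,0,0,0]
    - [255,0,0,0,0,0,0]
    - [255,0,0,0,0,0,0]
    - [255,0,0,0,0,0,0]
    - [255,0,0,0,0,0,0]
    - [255,0,0,0,0,0,0]

```text
t: 4.82
ee_pos: [0.6061, 0.0173, 0.0069]
tcp_rot: [-0.093, 0.996, -0.0, 0.001]
contact_force: [-0.6, -0.4, 6.7]
width: 0.0171
gripper_force: 30.3
```

```bash
python3 - <<'E'
from h import *
s=state(); print(s['ee_pos'],s['t'],s['width'],s['contact_force'],s['gripper_force'])
Rb=Rdown(.048)
P,R=chain([([.605,.018,.04],Rdown(.185),255,.02),([.605,.018,.14],Rdown(.185),255,.06),([.589,.371,.14],Rb,255,.05),(255,2)])
chain([([.589,.371,.04],Rb,255,.06),([.589,.371,.0135],Rb,255,.015),(255,2),(190,3),([.589,.371,.04],Rb,190,.02),([.589,.371,.14],Rb,190,.06),(100,2)],P,R)
E
```

```text
[0.60614659 0.01732271 0.00687401] 4.825 0.017128304070549445 [-0.56767773 -0.38260114  6.70725588] 30.272544622421265
[255,0.0005,0.0004,-0.0166,0,0.001,0.001],[255,0.0005,0.0005,-0.0165,0,0.001,0], # 2
[255,0,0,-0.05,0,0,0],[255,0,-0.0001,-0.05,0,0,0], # 2
[255,-0.0062,0.0437,0,0,0,0.017],[255,-0.0054,0.0439,0,0,0,0.017],[255,-0.0047,0.0439,-0.0001,0,0,0.017],[255,-0.0039,0.044,0,0,0,0.018],[255,-0.0031,0.0441,0,0,0,0.017],[255,-0.0024,0.0441,0,0,0,0.017],[255,-0.0016,0.0441,0,0,0,0.017],[255,-0.0009,0.0442,-0.0001,0,0,0.017], # 8
[255,0,0,0,0,0,0],[255,0,0,0,0,0,0], # 2
[0.589 0.371 0.14 ]
[255,0,0,0.05,0,0,0],[255,0,0,0.05,0,0,0], # 2
[255,0,0,0.0133,0,0,0],[255,0,0,0.0132,0,0,0], # 2
[255,0,0,0,0,0,0],[255,0,0,0,0,0,0], # 2
[190,0,0,0,0,0,0],[190,0,0,0,0,0,0],[190,0,0,0,0,0,0], # 3
[190,0,0,-0.0132,0,0,0],[190,0,0,-0.0133,0,0,0], # 2
[190,0,0,-0.05,0,0,0],[190,0,0,-0.05,0,0,0], # 2
[100,0,0,0,0,0,0],[100,0,0,0,0,0,0], # 2
[0.589 0.371 0.14 ]
```

arm_command:
  plan:
    - [255,0,0,-0.017,0,0,0]
    - [255,0,0,-0.017,0,0,0]
    - [255,0,0,-0.05,0,0,0]
    - [255,0,0,-0.05,0,0,0]
    - [255,-0.0062,0.0437,0,0,0,0.017]
    - [255,-0.0054,0.0439,0,0,0,0.017]
    - [255,-0.0047,0.0439,0,0,0,0.017]
    - [255,-0.0039,0.044,0,0,0,0.018]
    - [255,-0.0031,0.0441,0,0,0,0.017]
    - [255,-0.0024,0.0441,0,0,0,0.017]
    - [255,-0.0016,0.0441,0,0,0,0.017]
    - [255,-0.0009,0.0442,0,0,0,0.017]

```text
t: 6.32
ee_pos: [0.5889, 0.3718, 0.1411]
tcp_rot: [-0.024, 1.0, 0.0, 0.001]
contact_force: [0.6, -0.1, -0.1]
width: 0.0168
gripper_force: 29.5
```

arm_command:
  plan:
    - [255,0,0,0,0,0,0]
    - [255,0,0,0,0,0,0]

```text
t: 6.58
ee_pos: [0.5889, 0.3699, 0.1404]
tcp_rot: [-0.025, 1.0, -0.0, 0.0]
contact_force: [-0.1, -0.4, -0.6]
width: 0.0171
gripper_force: 29.6
```

```bash
python3 - <<'E'
from h import *
s=state(); print(s['ee_pos'],Ro.from_quat(s['tcp_rot']).as_matrix()[:,1],s['width'],s['contact_force'],s['gripper_force'])
p=camera('top'); q=camera('scene')
a=p['pixels'][130:250,100:300,::-1]; b=q['pixels'][200:360,250:450,::-1]
cv2.imwrite('pics/c2.png',np.vstack([cv2.resize(np.ascontiguousarray(a),(500,300)),cv2.resize(np.ascontiguousarray(b),(375,300))[:, :] if 0 else cv2.copyMakeBorder(cv2.resize(np.ascontiguousarray(b),(375,300)),0,0,0,125,0)]))
E
```

```text
[0.58888885 0.36989759 0.14037948] [-4.98107066e-02  9.98758392e-01 -7.53074289e-04] 0.017079886981800678 [-0.12139835 -0.39701689 -0.55013043] 29.56644594669342
```

View pics/c2.png

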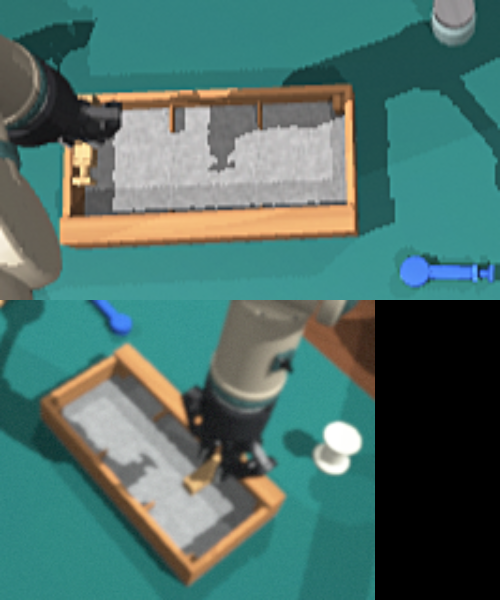

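arm_command:
  plan:
    - [255,0,0,0.05,0,0,0]
    - [255,0,0,0.05,0,0,0]
    - [255,0,0,0.013,0,0,0]
    - [255,0,0,0.0135,0,0,0]
    - [255,0,0,0,0,0,0]
    - [190,0,0,0,0,0,0]
    - [190,0,0,0,0,0,0]
    - [190,0,0,0,0,0,0]
    - [190,0,0,-0.02,0,0,0]
    - [190,0,0,-0.05,0,0,0]
    - [100,0,0,-0.06,0,0,0]
    - [100,0,0,0,0,0,0]

```text
t: 8.18
ee_pos: [0.5924, 0.3722, 0.1502]
tcp_rot: [-0.025, 1.0, 0.003, 0.006]
contact_force: [0.2, -0.1, -0.8]
width: 0.0518
gripper_force: 0.0
```

```bash
python3 - <<'E'
from h import *
s=state(); print(s['ee_pos'],s['width'],s['contact_force'],s['t'])
Rb=Rdown(.048); P=np.array([.5889,.3699,.1435]);x,y=.612,-.115;Rg=Rdown(.292)
P,R=chain([([x,y,.12],Rg,80,.06),(80,1)],P,Rb)
P,R=chain([([x,y,.04],Rg,80,.05),([x,y,.007],Rg,80,.02),(80,1),(255,5)],P,R)
E
```

```text
[0.592427   0.37220334 0.15020698] 0.05176889227393437 [ 0.24657738 -0.09123995 -0.75871134] 8.175
[80,0,-0.0539,0.0026,0,0,-0.027],[80,0.0015,-0.054,0.0026,0,0,-0.027],[80,0.0029,-0.0538,0.0026,0,0,-0.027],[80,0.0044,-0.0538,0.0026,0,0,-0.027],[80,0.0059,-0.0536,0.0027,0,0,-0.028],[80,0.0073,-0.0534,0.0026,0,0,-0.027],[80,0.0088,-0.0533,0.0026,0,0,-0.027],[80,0.0102,-0.0529,0.0026,0,0,-0.027],[80,0.0116,-0.0527,0.0026,0,0,-0.027], # 9
[80,0,0,0,0,0,0], # 1
[ 0.612 -0.115  0.12 ]
[80,0,0,0.04,0,0,0],[80,0,0,0.04,0,0,0], # 2
[80,0,0,0.0165,0,0,0],[80,0,0,0.0165,0,0,0], # 2
[80,0,0,0,0,0,0], # 1
[255,0,0,0,0,0,0],[255,0,0,0,0,0,0],[255,0,0,0,0,0,0],[255,0,0,0,0,0,0],[255,0,0,0,0,0,0], # 5
[ 0.612 -0.115  0.007]
```

arm_command:
  plan:
    - [80,0,-0.0539,0.0026,0,0,-0.027]
    - [80,0.0015,-0.054,0.0026,0,0,-0.027]
    - [80,0.0029,-0.0538,0.0026,0,0,-0.027]
    - [80,0.0044,-0.0538,0.0026,0,0,-0.027]
    - [80,0.0059,-0.0536,0.0027,0,0,-0.028]
    - [80,0.0073,-0.0534,0.0026,0,0,-0.027]
    - [80,0.0088,-0.0533,0.0026,0,0,-0.027]
    - [80,0.0102,-0.0529,0.0026,0,0,-0.027]
    - [80,0.0116,-0.0527,0.0026,0,0,-0.027]
    - [80,0,0,0,0,0,0]
    - [80,0,0,0,0,0,0]

```text
t: 9.55
ee_pos: [0.612, -0.1141, 0.119]
tcp_rot: [-0.146, 0.989, 0.001, -0.001]
contact_force: [0.1, 1.3, 0.6]
width: 0.0586
gripper_force: 0.0
```

```bash
python3 - <<'E'
from h import *
s=state(); P=s['ee_pos'];M=Ro.from_quat(s['tcp_rot']).as_matrix();print(P,np.arctan2(-M[0,1],M[1,1]),s['width'],s['contact_force'])
p=camera('top'); bobs(p); save(p,'t3.png')
x,y=.612,-.115;Rg=Rdown(.292)
P,R=chain([([x,y,.04],Rg,80,.05),([x,y,.007],Rg,80,.02),(80,1),(255,5)])
E
```

```text
[ 0.61204859 -0.11407112  0.11901782] 0.2922177407751436 0.05857058037992375 [0.10865189 1.28142731 0.63665244]
mid [ 0.782 -0.303] cen [ 0.787 -0.304] yaw 2.827 len 0.122 wid 0.033 243 [385. 134.] [217. 204. 182.]
mid [0.592 0.377] cen [0.592 0.377] yaw -3.100 len 0.090 wid 0.018 193 [149. 194.] [226. 186. 133.]
mid [ 0.412 -0.232] cen [ 0.411 -0.231] yaw 2.601 len 0.033 wid 0.021 65 [363. 261.] [201. 166. 119.]
mid [ 0.346 -0.32 ] cen [ 0.337 -0.321] yaw -3.042 len 0.106 wid 0.037 295 [396. 289.] [232. 154.  79.]
[80,0.0003,-0.0008,0.0396,0.001,0,0.001],[80,0.0003,-0.0008,0.0397,0,-0.001,0.001], # 2
[80,0,0,0.0165,0,0,0],[80,0,0,0.0165,0,0,0], # 2
[80,0,0,0,0,0,0], # 1
[255,0,0,0,0,0,0],[255,0,0,0,0,0,0],[255,0,0,0,0,0,0],[255,0,0,0,0,0,0],[255,0,0,0,0,0,0], # 5
[ 0.612 -0.115  0.007]
```

View pics/t3.png

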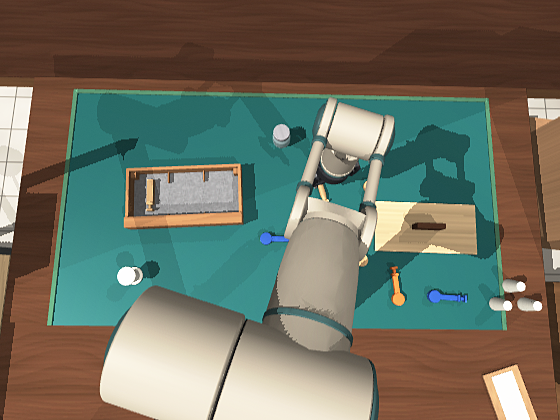

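arm_command:
  plan:
    - [80,0.0003,-0.0008,0.04,0,0,0]
    - [80,0.0003,-0.0008,0.04,0,0,0]
    - [80,0,0,0.0165,0,0,0]
    - [80,0,0,0.0155,0,0,0]
    - [80,0,0,0,0,0,0]
    - [255,0,0,0,0,0,0]
    - [255,0,0,0,0,0,0]
    - [255,0,0,0,0,0,0]
    - [255,0,0,0,0,0,0]
    - [255,0,0,0,0,0,0]

```text
t: 10.85
ee_pos: [0.6134, -0.1164, 0.0089]
tcp_rot: [-0.146, 0.989, -0.0, 0.001]
contact_force: [-1.6, 0.5, 5.6]
width: 0.0162
gripper_force: 29.6
```

```bash
cat >> h.py <<'E'
C=np.array([.594,.2715]);PS=.048
def bay(i,off,dx=0): # i=+1 left,0,-1 right
    return C+np.array([np.cos(PS),np.sin(PS)])*dx+np.array([-np.sin(PS),np.cos(PS)])*(.1*i+off)
def place(x,y,i,off,dpsi=0,ztop=.13,zg=.007,dx=0):
    s=state(); M=Ro.from_quat(s['tcp_rot']).as_matrix();print(s['ee_pos'],s['width'],s['contact_force'],s['gripper_force'],s['t'])
    P=np.array(s['ee_pos']);R=Ro.from_quat(s['tcp_rot'])
    b=bay(i,off,dx);print('bay',b)
    P,R=chain([([P[0],P[1],.03],R,255,.02),([P[0],P[1],ztop],R,255,.06),([*b,ztop],Rdown(PS+dpsi),255,.055),(255,2)],P,R)
E
python3 -c "
from h import *
place(0,0,0,.022)"
```

```text
[ 0.61337294 -0.11642112  0.008915  ] 0.016230507597683755 [-1.62795226  0.50047003  5.62109494] 29.63053934276104 10.85
bay [0.59294441 0.29347466]
[255,0,0,-0.0105,0,0,0],[255,0,0,-0.0106,0,0,0], # 2
[255,-0.0001,-0.0001,-0.05,0,0,0],[255,-0.0001,0,-0.05,0,0,0], # 2
[255,-0.0124,0.0498,0,0,0,0.031],[255,-0.0108,0.0501,-0.0001,0,0,0.03],[255,-0.0093,0.0505,0,0,0.001,0.031],[255,-0.0077,0.0507,0,0,0,0.031],[255,-0.0062,0.0509,-0.0001,0,0,0.03],[255,-0.0046,0.0511,0,-0.001,0,0.031],[255,-0.003,0.0512,0,0,0.001,0.03],[255,-0.0015,0.0513,0,0,0,0.031], # 8
[255,0,0,0,0,0,0],[255,0,0,0,0,0,0], # 2
[0.5929 0.2935 0.13  ]
```

arm_command:
  plan:
    - [255,0,0,-0.0105,0,0,0]
    - [255,0,0,-0.0105,0,0,0]
    - [255,0,0,-0.05,0,0,0]
    - [255,0,0,-0.05,0,0,0]
    - [255,-0.0124,0.0498,0,0,0,0.031]
    - [255,-0.0108,0.0501,0,0,0,0.03]
    - [255,-0.0093,0.0505,0,0,0,0.031]
    - [255,-0.0077,0.0507,0,0,0,0.031]
    - [255,-0.0062,0.0509,0,0,0,0.03]
    - [255,-0.0046,0.0511,0,0,0,0.031]
    - [255,-0.003,0.0512,0,0,0,0.03]
    - [255,-0.0015,0.0513,0,0,0,0.031]

```text
t: 12.35
ee_pos: [0.5919, 0.2953, 0.1294]
tcp_rot: [-0.024, 1.0, 0.0, 0.0]
contact_force: [0.6, -0.1, -0.4]
width: 0.0162
gripper_force: 29.4
```

arm_command:
  plan:
    - [255,0,0,0,0,0,0]
    - [255,0,0,0,0,0,0]

```text
t: 12.6
ee_pos: [0.5918, 0.2933, 0.1289]
tcp_rot: [-0.025, 1.0, -0.0, -0.0]
contact_force: [0.4, 0.3, 0.9]
width: 0.0164
gripper_force: 29.4
```

```bash
python3 - <<'E'
from h import *
s=state(); print(s['ee_pos'],s['width'],s['contact_force'],s['gripper_force'],bay(0,.022))
p=camera('top');bobs(p)
E
```

```text
[0.59184554 0.29334344 0.12892499] 0.016404355096707422 [0.3706305  0.2561061  0.93136766] 29.424112290143967 [0.59294441 0.29347466]
mid [0.666 0.413] cen [0.663 0.412] yaw -2.910 len 0.131 wid 0.033 299 [138. 170.] [213. 201. 180.]
mid [0.69  0.479] cen [0.69  0.478] yaw 1.918 len 0.074 wid 0.017 84 [116. 161.] [157. 147. 130.]
mid [0.6   0.589] cen [0.599 0.589] yaw -3.007 len 0.134 wid 0.030 345 [ 74. 191.] [216. 204. 183.]
mid [ 0.593 -0.246] cen [ 0.6   -0.247] yaw 2.961 len 0.106 wid 0.031 215 [368. 195.] [193. 157. 112.]
mid [0.585 0.33 ] cen [0.584 0.33 ] yaw -3.062 len 0.059 wid 0.023 108 [166. 197.] [214. 180. 130.]
mid [ 0.46  -0.106] cen [ 0.461 -0.106] yaw -2.720 len 0.106 wid 0.017 175 [319. 243.] [236. 202. 143.]
mid [ 0.45  -0.233] cen [ 0.441 -0.231] yaw 2.968 len 0.106 wid 0.032 235 [363. 251.] [181. 143. 101.]
mid [ 0.482 -0.502] cen [ 0.482 -0.502] yaw 1.542 len 0.092 wid 0.009 98 [458. 237.] [253. 243. 196.]
mid [ 0.346 -0.32 ] cen [ 0.337 -0.321] yaw -3.038 len 0.106 wid 0.037 303 [396. 289.] [238. 167.  86.]
```

arm_command:
  plan:
    - [255,-0.001,0,0.05,0,0,0]
    - [255,0,0,0.045,0,0,0]
    - [255,0,0,0.01,0,0,0]
    - [255,0,0,0.0095,0,0,0]
    - [255,0,0,0,0,0,0]
    - [185,0,0,0,0,0,0]
    - [185,0,0,0,0,0,0]
    - [185,0,0,0,0,0,0]
    - [185,0,0,-0.02,0,0,0]
    - [185,0,0,-0.05,0,0,0]
    - [100,0,0,-0.045,0,0,0]
    - [80,0,0,0,0,0,0]

```text
t: 14.15
ee_pos: [0.5959, 0.2949, 0.1342]
tcp_rot: [-0.024, 1.0, 0.002, 0.005]
contact_force: [0.5, 0.0, -0.1]
width: 0.0579
gripper_force: 0.0
```

```bash
python3 - <<'E'
from h import *
s=state(); print(s['ee_pos'],s['width'],s['contact_force'])
x,y=.4605,-.1055
P,R=chain([([x,y,.12],Rdown(.423),80,.06),(80,2)],np.array([.5918,.2933,.1295]),Rdown(.048))
E
```

```text
[0.59588361 0.29489324 0.13421936] 0.05788768749535501 [ 0.53321372  0.0465491  -0.12986979]
[80,0.0215,-0.056,0.0014,0,0,-0.054],[80,0.0244,-0.0548,0.0013,0,0,-0.053],[80,0.0274,-0.0534,0.0014,0,0,-0.054],[80,0.0301,-0.0518,0.0013,0,0,-0.053],[80,0.0329,-0.0502,0.0014,0,0,-0.054],[80,0.0355,-0.0483,0.0013,0,0,-0.053],[80,0.0381,-0.0464,0.0014,0,0,-0.054], # 7
[80,0,0,0,0,0,0],[80,0,0,0,0,0,0], # 2
[ 0.4605 -0.1055  0.12  ]
```

arm_command:
  plan:
    - [80,0.0215,-0.056,0.0014,0,0,-0.054]
    - [80,0.0244,-0.0548,0.0013,0,0,-0.053]
    - [80,0.0274,-0.0534,0.0014,0,0,-0.054]
    - [80,0.0301,-0.0518,0.0013,0,0,-0.053]
    - [80,0.0329,-0.0502,0.0014,0,0,-0.054]
    - [80,0.0355,-0.0483,0.0013,0,0,-0.053]
    - [80,0.0381,-0.0464,0.0014,0,0,-0.054]
    - [80,0,0,0,0,0,0]
    - [80,0,0,0,0,0,0]

```text
t: 15.28
ee_pos: [0.4614, -0.1048, 0.1192]
tcp_rot: [-0.209, 0.978, 0.001, -0.0]
contact_force: [0.6, 0.5, 0.0]
width: 0.0581
gripper_force: 0.0
```

```bash
python3 - <<'E'
from h import *
s=state(); print(s['ee_pos'],s['width'],s['contact_force'])
p=camera('top');bobs(p);p=camera('scene');print('scene');bobs(p)
x,y=.4605,-.1055
chain([([x,y,.04],Rdown(.423),80,.05),([x,y,.008],Rdown(.423),80,.02),(80,1),(255,5)])
E
```

```text
[ 0.4614274  -0.10478882  0.11917656] 0.058085668197222474 [0.58467854 0.46445941 0.0190375 ]
mid [0.601 0.298] cen [0.595 0.298] yaw -3.115 len 0.117 wid 0.019 180 [177. 194.] [213. 178. 126.]
mid [0.592 0.377] cen [0.591 0.377] yaw -3.083 len 0.090 wid 0.020 181 [149. 195.] [238. 208. 150.]
mid [ 0.612 -0.249] cen [ 0.618 -0.25 ] yaw 2.945 len 0.069 wid 0.033 156 [368. 189.] [242. 214. 154.]
mid [ 0.568 -0.118] cen [ 0.582 -0.123] yaw 2.761 len 0.120 wid 0.029 206 [325. 201.] [210. 197. 175.]
mid [ 0.564 -0.215] cen [ 0.565 -0.214] yaw 1.167 len 0.148 wid 0.063 650 [356. 207.] [209. 198. 177.]
mid [ 0.431 -0.066] cen [ 0.43  -0.065] yaw 2.785 len 0.136 wid 0.034 549 [304. 254.] [196. 182. 161.]
mid [ 0.346 -0.321] cen [ 0.337 -0.322] yaw -3.028 len 0.106 wid 0.033 263 [397. 289.] [219. 129.  67.]
scene
mid [ 0.459 -1.235] cen [ 0.462 -1.224] yaw 1.289 len 0.505 wid 0.018 79 [160.  46.] [135. 123.  98.]
mid [ 0.46  -0.107] cen [ 0.464 -0.105] yaw -2.730 len 0.108 wid 0.021 126 [289. 183.] [221. 193. 138.]
[80,0.001,-0.0005,0.0397,0.001,0,0.001],[80,0.001,-0.0004,0.0397,0,0,0], # 2
[80,0,0,0.016,0,0,0],[80,0,0,0.016,0,0,0], # 2
[80,0,0,0,0,0,0], # 1
[255,0,0,0,0,0,0],[255,0,0,0,0,0,0],[255,0,0,0,0,0,0],[255,0,0,0,0,0,0],[255,0,0,0,0,0,0], # 5
[ 0.4605 -0.1055  0.008 ]
```

arm_command:
  plan:
    - [80,0.001,-0.0005,0.0397,0,0,0]
    - [80,0.001,-0.0005,0.0397,0,0,0]
    - [80,0,0,0.016,0,0,0]
    - [80,0,0,0.016,0,0,0]
    - [80,0,0,0,0,0,0]
    - [255,0,0,0,0,0,0]
    - [255,0,0,0,0,0,0]
    - [255,0,0,0,0,0,0]
    - [255,0,0,0,0,0,0]
    - [255,0,0,0,0,0,0]

```text
t: 16.62
ee_pos: [0.4611, -0.1068, 0.0091]
tcp_rot: [-0.21, 0.978, -0.0, 0.001]
contact_force: [-0.1, 2.3, 5.8]
width: 0.016
gripper_force: 29.7
```

```bash
python3 -c "
from h import *
place(0,0,0,-.024)"
```

```text
[ 0.46110592 -0.10679596  0.00910422] 0.016019026011798547 [-0.05747734  2.26557751  5.83666147] 29.74966160953045 16.625
bay [0.59515156 0.24752764]
[255,0,0,-0.0104,0,0,0],[255,0,0,-0.0105,0,0,0], # 2
[255,-0.0001,0,-0.05,0,0,0],[255,-0.0001,-0.0001,-0.05,0,0,0], # 2
[255,-0.0382,0.0383,0,0,0,0.054],[255,-0.0361,0.0403,0.0001,0,0,0.053],[255,-0.0339,0.0422,0,0,0.001,0.054],[255,-0.0316,0.044,0,0,0,0.053],[255,-0.0292,0.0455,0,0,0,0.054],[255,-0.0267,0.0471,0,0,0,0.053],[255,-0.0242,0.0484,0.0001,0,0.001,0.054], # 7
[255,0,0,0,0,0,0],[255,0,0,0,0,0,0], # 2
[0.5951 0.2475 0.13  ]
```

arm_command:
  plan:
    - [255,0,0,-0.0105,0,0,0]
    - [255,0,0,-0.0105,0,0,0]
    - [255,0,0,-0.05,0,0,0]
    - [255,0,0,-0.05,0,0,0]
    - [255,-0.0382,0.0383,0,0,0,0.054]
    - [255,-0.0361,0.0403,0,0,0,0.053]
    - [255,-0.0339,0.0422,0,0,0,0.054]
    - [255,-0.0316,0.044,0,0,0,0.053]
    - [255,-0.0292,0.0455,0,0,0,0.054]
    - [255,-0.0267,0.0471,0,0,0,0.053]
    - [255,-0.0242,0.0484,0,0,0,0.054]
    - [255,0,0,0,0,0,0]

```text
t: 18.12
ee_pos: [0.5954, 0.251, 0.1296]
tcp_rot: [-0.026, 1.0, 0.001, 0.001]
contact_force: [-0.1, -0.5, 0.0]
width: 0.0163
gripper_force: 29.5
```

arm_command:
  plan:
    - [255,0,0,0,0,0,0]
    - [255,0,0,0,0,0,0]

```text
t: 18.38
ee_pos: [0.5937, 0.2461, 0.1296]
tcp_rot: [-0.024, 1.0, -0.0, -0.0]
contact_force: [-0.1, -0.5, -0.8]
width: 0.016
gripper_force: 29.5
```

```bash
python3 - <<'E'
from h import *
s=state(); print(s['ee_pos'],s['width'],s['contact_force'],s['gripper_force'],bay(0,-.024))
p=camera('top');bobs(p)
E
```

```text
[0.59370691 0.2461085  0.12960916] 0.016009000890307087 [-0.06075253 -0.50130377 -0.79085513] 29.479786679148674 [0.59515156 0.24752764]
mid [0.755 0.55 ] cen [0.754 0.55 ] yaw -2.804 len 0.128 wid 0.031 187 [ 93. 139.] [219. 207. 185.]
mid [0.61  0.515] cen [0.61  0.515] yaw -3.046 len 0.131 wid 0.031 377 [101. 187.] [219. 207. 185.]
mid [ 0.593 -0.246] cen [ 0.601 -0.248] yaw 2.959 len 0.106 wid 0.030 217 [368. 195.] [178. 140.  99.]
mid [0.587 0.377] cen [0.586 0.377] yaw -3.069 len 0.082 wid 0.020 157 [149. 197.] [238. 210. 151.]
mid [0.585 0.276] cen [0.591 0.276] yaw -3.055 len 0.067 wid 0.017 100 [185. 195.] [213. 179. 126.]
mid [ 0.45  -0.233] cen [ 0.442 -0.231] yaw 2.977 len 0.106 wid 0.031 237 [363. 250.] [187. 149. 106.]
mid [ 0.346 -0.32 ] cen [ 0.337 -0.321] yaw -3.040 len 0.106 wid 0.037 301 [396. 289.] [236. 163.  84.]
```

arm_command:
  plan:
    - [255,-0.0015,0,0.05,0,0,0]
    - [255,0,0,0.045,0,0,0]
    - [255,0,0,0.01,0,0,0]
    - [255,0,0,0.01,0,0,0]
    - [255,0,0,0,0,0,0]
    - [190,0,0,0,0,0,0]
    - [190,0,0,0,0,0,0]
    - [190,0,0,0,0,0,0]
    - [190,0,0,-0.02,0,0,0]
    - [190,0,0,-0.05,0,0,0]
    - [120,0,0,-0.045,0,0,0]
    - [120,0,0,0,0,0,0]

```text
t: 19.92
ee_pos: [0.5986, 0.2485, 0.1341]
tcp_rot: [-0.024, 1.0, 0.001, 0.005]
contact_force: [-1.0, 0.4, -0.6]
width: 0.0455
gripper_force: 0.0
```

```bash
python3 - <<'E'
from h import *
s=state(); print(s['ee_pos'],s['width'],s['contact_force'])
# far paddle: mid .593,-.246, yaw -.185 ; grip 12mm toward disc
a=-.185; x,y=np.array([.593,-.246])+.008*np.array([np.cos(a),np.sin(a)]);print(x,y)
P,R=chain([([x,y,.12],Rdown(a),120,.06),(120,2)],np.array([.5952,.246,.1296]),Rdown(.048))
E
```

```text
[0.59859216 0.24854489 0.13414996] 0.04548918452794815 [-1.03172594  0.38674875 -0.64612718]
0.6008634900050418 -0.24747157226822433
[120,0.002,-0.0548,0.0011,0,0,0.026],[120,0.0006,-0.0548,0.001,0,0,0.026],[120,-0.0009,-0.0549,0.0011,0,0,0.026],[120,-0.0022,-0.0547,0.0011,0,0,0.026],[120,-0.0037,-0.0548,0.001,0,0,0.025],[120,-0.0051,-0.0545,0.0011,0,0,0.026],[120,-0.0065,-0.0545,0.0011,0,0,0.026],[120,-0.0079,-0.0543,0.001,0,0,0.026],[120,-0.0093,-0.054,0.0011,0,0,0.026], # 9
[120,0,0,0,0,0,0],[120,0,0,0,0,0,0], # 2
[ 0.6009 -0.2475  0.12  ]
```

arm_command:
  plan:
    - [120,0.002,-0.0548,0.0011,0,0,0.026]
    - [120,0.0006,-0.0548,0.001,0,0,0.026]
    - [120,-0.0009,-0.0549,0.0011,0,0,0.026]
    - [120,-0.0022,-0.0547,0.0011,0,0,0.026]
    - [120,-0.0037,-0.0548,0.001,0,0,0.025]
    - [120,-0.0051,-0.0545,0.0011,0,0,0.026]
    - [120,-0.0065,-0.0545,0.0011,0,0,0.026]
    - [120,-0.0079,-0.0543,0.001,0,0,0.026]
    - [120,-0.0093,-0.054,0.0011,0,0,0.026]
    - [120,0,0,0,0,0,0]
    - [120,0,0,0,0,0,0]

```text
t: 21.3
ee_pos: [0.6007, -0.2451, 0.1186]
tcp_rot: [0.093, 0.996, 0.001, -0.001]
contact_force: [0.2, 0.5, -1.3]
width: 0.0452
gripper_force: 0.0
```

```bash
python3 - <<'E'
from h import *
s=state(); print(s['ee_pos'],s['width'],s['contact_force'])
p=camera('top');bobs(p);save(p,'t4.png');q=camera('scene');print('scene');bobs(q)
a=cv2.resize(np.ascontiguousarray(p['pixels'][130:310,110:490,::-1]),(760,360)); b=cv2.resize(np.ascontiguousarray(q['pixels'][110:200,170:360,::-1]),(760,360))
cv2.imwrite('pics/c4.png',cv2.resize(np.vstack([a,b]),(600,568)))
x,y=.601,-.2475
chain([([x,y,.04],Rdown(-.185),120,.05),([x,y,.010],Rdown(-.185),120,.02),(120,1),(255,5)])
E
```

```text
[ 0.60067121 -0.24514212  0.11856084] 0.045165318641630266 [ 0.2158559   0.53429737 -1.28631148]
mid [ 0.7   -0.326] cen [ 0.693 -0.325] yaw 2.906 len 0.123 wid 0.096 691 [393. 164.] [185. 172. 152.]
mid [ 0.695 -0.404] cen [ 0.696 -0.402] yaw 1.181 len 0.044 wid 0.022 82 [419. 164.] [204. 190. 168.]
mid [0.598 0.298] cen [0.591 0.298] yaw -3.122 len 0.111 wid 0.017 163 [177. 195.] [200. 161. 113.]
mid [0.592 0.376] cen [0.592 0.376] yaw -3.101 len 0.090 wid 0.018 192 [149. 194.] [230. 193. 138.]
scene
mid [ 0.342 -0.322] cen [ 0.337 -0.323] yaw -3.003 len 0.118 wid 0.050 177 [284. 135.] [207. 135.  77.]
mid [0.562 0.633] cen [0.564 0.633] yaw -3.139 len 0.115 wid 0.016 286 [442. 405.] [119.  80.  55.]
[120,-0.0003,-0.0017,0.0396,0.001,-0.001,0.001],[120,-0.0003,-0.0016,0.0396,0,-0.001,0], # 2
[120,0,0,0.015,0,0,0],[120,0,0,0.015,0,0,0], # 2
[120,0,0,0,0,0,0], # 1
[255,0,0,0,0,0,0],[255,0,0,0,0,0,0],[255,0,0,0,0,0,0],[255,0,0,0,0,0,0],[255,0,0,0,0,0,0], # 5
[ 0.601  -0.2475  0.01  ]
```

View pics/c4.png

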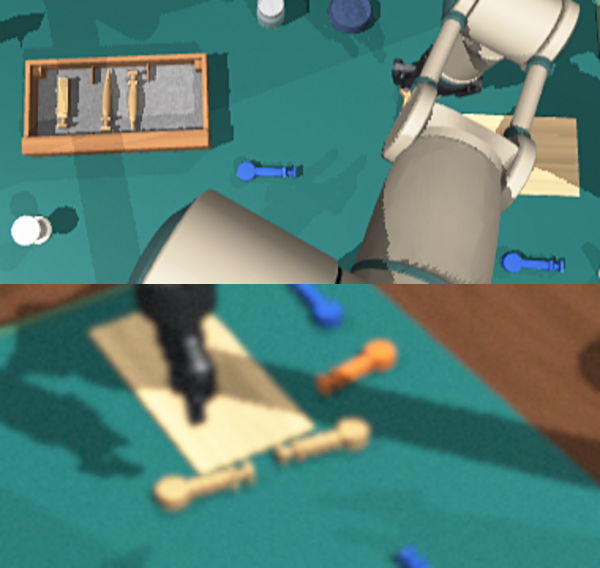

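arm_command:
  plan:
    - [120,-0.0003,-0.0016,0.0396,0,0,0]
    - [120,-0.0003,-0.0016,0.0396,0,0,0]
    - [120,0,0,0.015,0,0,0]
    - [120,0,0,0.015,0,0,0]
    - [120,0,0,0,0,0,0]
    - [255,0,0,0,0,0,0]
    - [255,0,0,0,0,0,0]
    - [255,0,0,0,0,0,0]
    - [255,0,0,0,0,0,0]
    - [255,0,0,0,0,0,0]

```text
t: 22.65
ee_pos: [0.6024, -0.2496, 0.0119]
tcp_rot: [0.092, 0.996, -0.0, 0.001]
contact_force: [0.7, 0.8, 6.5]
width: 0.0127
gripper_force: 31.2
```

```bash
python3 -c "
from h import *
place(0,0,-1,.022,dx=.008)"
```

```text
[ 0.60239191 -0.2495893   0.01189826] 0.012650488271828374 [0.65898027 0.8332614  6.54577759] 31.21081978082657 22.65
bay [0.60573335 0.19397369]
[255,0,0,-0.0181,0,0,0], # 1
[255,-0.0001,0,-0.05,0,0,0],[255,-0.0002,-0.0001,-0.05,0,0,0], # 2
[255,0.0087,0.0485,-0.0001,0,0,-0.026],[255,0.0074,0.0487,0,0,0.001,-0.026],[255,0.0062,0.0489,0,0,0,-0.026],[255,0.0049,0.0491,-0.0001,0,0,-0.026],[255,0.0036,0.0491,0,0,0,-0.025],[255,0.0024,0.0493,-0.0001,-0.001,0.001,-0.026],[255,0.0011,0.0493,0,0,0,-0.026],[255,-0.0002,0.0492,0,0,0,-0.026],[255,-0.0015,0.0493,0,0,0,-0.026], # 9
[255,0,0,0,0,0,0],[255,0,0,0,0,0,0], # 2
[0.6058 0.194  0.13  ]
```

arm_command:
  plan:
    - [255,0,0,-0.018,0,0,0]
    - [255,0,0,-0.05,0,0,0]
    - [255,0,0,-0.05,0,0,0]
    - [255,0.0087,0.0485,0,0,0,-0.026]
    - [255,0.0074,0.0487,0,0,0,-0.026]
    - [255,0.0062,0.0489,0,0,0,-0.026]
    - [255,0.0049,0.0491,0,0,0,-0.026]
    - [255,0.0036,0.0491,0,0,0,-0.025]
    - [255,0.0024,0.0493,0,0,0,-0.026]
    - [255,0.0011,0.0493,0,0,0,-0.026]
    - [255,-0.0002,0.0492,0,0,0,-0.026]
    - [255,-0.0015,0.0493,0,0,0,-0.026]

```text
t: 24.15
ee_pos: [0.6047, 0.196, 0.1295]
tcp_rot: [-0.025, 1.0, 0.0, 0.0]
contact_force: [0.6, 0.2, 0.2]
width: 0.0131
gripper_force: 30.5
```

arm_command:
  plan:
    - [255,0,0,0,0,0,0]
    - [255,0,0,0,0,0,0]

```text
t: 24.4
ee_pos: [0.6047, 0.1942, 0.129]
tcp_rot: [-0.024, 1.0, -0.0, 0.0]
contact_force: [1.1, -0.1, -0.2]
width: 0.0125
gripper_force: 30.5
```

```bash
python3 - <<'E'
from h import *
s=state(); print(s['ee_pos'],s['width'],s['contact_force'],s['gripper_force'],bay(-1,.022,.008))
p=camera('top');bobs(p)
E
```

```text
[0.60466037 0.19415684 0.12897494] 0.012494602963350603 [ 1.06135348 -0.09581479 -0.1656054 ] 30.530908908694983 [0.60573335 0.19397369]
mid [0.783 0.453] cen [0.785 0.454] yaw -2.886 len 0.127 wid 0.032 204 [127. 129.] [217. 206. 184.]
mid [0.666 0.316] cen [0.667 0.285] yaw 1.592 len 0.184 wid 0.145 687 [183. 169.] [205. 181. 151.]
mid [0.632 0.43 ] cen [0.637 0.431] yaw -3.115 len 0.138 wid 0.036 391 [131. 179.] [217. 199. 173.]
mid [0.597 0.146] cen [0.574 0.148] yaw 3.050 len 0.182 wid 0.104 660 [229. 202.] [208. 151. 100.]
mid [0.592 0.377] cen [0.591 0.377] yaw -3.085 len 0.090 wid 0.020 177 [149. 195.] [240. 212. 152.]
mid [ 0.451 -0.233] cen [ 0.442 -0.232] yaw 2.979 len 0.107 wid 0.030 238 [363. 250.] [183. 146. 103.]
mid [ 0.346 -0.32 ] cen [ 0.337 -0.321] yaw -3.038 len 0.106 wid 0.037 303 [396. 289.] [237. 165.  85.]
```

arm_command:
  plan:
    - [255,0,0,0.05,0,0,0]
    - [255,0,0,0.045,0,0,0]
    - [255,0,0,0.01,0,0,0]
    - [255,0,0,0.0075,0,0,0]
    - [255,0,0,0,0,0,0]
    - [190,0,0,0,0,0,0]
    - [190,0,0,0,0,0,0]
    - [190,0,0,0,0,0,0]
    - [190,0,0,-0.02,0,0,0]
    - [190,0,0,-0.05,0,0,0]
    - [120,0,0,-0.045,0,0,0]
    - [120,0,0,0,0,0,0]

```text
t: 25.95
ee_pos: [0.6078, 0.1952, 0.1357]
tcp_rot: [-0.024, 1.0, 0.001, 0.005]
contact_force: [0.6, 0.8, -0.3]
width: 0.0453
gripper_force: 0.0
```

```bash
python3 - <<'E'
from h import *
s=state(); print(s['ee_pos'],s['width'],s['contact_force'])
a=-.175; x,y=np.array([.451,-.232])-.008*np.array([np.cos(a),np.sin(a)]);print(x,y)
P,R=chain([([x,y,.12],Rdown(a),120,.06),(120,2)],np.array([.605,.194,.1315]),Rdown(.048))
E
```

```text
[0.60778643 0.19517505 0.13569551] 0.045288632687457885 [ 0.6256852   0.78752778 -0.26896174]
0.44312218768876055 -0.23060713489925125
[120,0.0228,-0.052,0.0014,0,0,0.028],[120,0.0212,-0.0527,0.0015,0,0,0.028],[120,0.0199,-0.0532,0.0014,0,0,0.028],[120,0.0183,-0.0538,0.0014,0,0,0.028],[120,0.0168,-0.0543,0.0015,0,0,0.027],[120,0.0153,-0.0547,0.0014,0,0,0.028],[120,0.0138,-0.0551,0.0015,0,0,0.028],[120,0.0122,-0.0554,0.0014,0,0,0.028], # 8
[120,0,0,0,0,0,0],[120,0,0,0,0,0,0], # 2
[ 0.4432 -0.2306  0.12  ]
```

arm_command:
  plan:
    - [120,0.0228,-0.052,0.0014,0,0,0.028]
    - [120,0.0212,-0.0527,0.0015,0,0,0.028]
    - [120,0.0199,-0.0532,0.0014,0,0,0.028]
    - [120,0.0183,-0.0538,0.0014,0,0,0.028]
    - [120,0.0168,-0.0543,0.0015,0,0,0.027]
    - [120,0.0153,-0.0547,0.0014,0,0,0.028]
    - [120,0.0138,-0.0551,0.0015,0,0,0.028]
    - [120,0.0122,-0.0554,0.0014,0,0,0.028]
    - [120,0,0,0,0,0,0]
    - [120,0,0,0,0,0,0]

```text
t: 27.2
ee_pos: [0.4425, -0.2295, 0.1188]
tcp_rot: [0.088, 0.996, 0.001, -0.001]
contact_force: [0.5, 0.2, -0.1]
width: 0.0454
gripper_force: 0.0
```

```bash
python3 - <<'E'
from h import *
s=state(); print(s['ee_pos'],s['width'],s['contact_force'])
q=camera('scene'); bobs(q)
for m in mark_of(q,'paddle_1_mid'): print(m['uv'],m['confidence'],back(q,m['uv'],.009))
p=camera('top');bobs(p)
x,y=.4435,-.231
chain([([x,y,.04],Rdown(-.175),120,.05),([x,y,.010],Rdown(-.175),120,.02),(120,1),(255,5)])
E
```

```text
[ 0.44253475 -0.22952282  0.11876144] 0.0453829993883849 [ 0.5126552   0.18130606 -0.14044557]
mid [ 0.32  -0.325] cen [ 0.317 -0.326] yaw -2.833 len 0.075 wid 0.049 109 [288. 133.] [192. 122.  69.]
[313.2, 267.6] 0.83 [0.59063989 0.19901721 0.009     ]
mid [0.598 0.298] cen [0.591 0.297] yaw -3.119 len 0.111 wid 0.018 170 [177. 195.] [217. 182. 128.]
mid [0.601 0.197] cen [0.608 0.197] yaw -3.097 len 0.108 wid 0.031 238 [213. 190.] [235. 204. 145.]
mid [0.592 0.376] cen [0.592 0.376] yaw -3.096 len 0.090 wid 0.018 191 [149. 194.] [233. 196. 140.]
mid [ 0.432 -0.284] cen [ 0.436 -0.285] yaw 2.625 len 0.126 wid 0.076 605 [382. 253.] [194. 180. 159.]
mid [ 0.421 -0.225] cen [ 0.418 -0.225] yaw 2.936 len 0.046 wid 0.035 132 [361. 259.] [241. 215. 156.]
mid [ 0.346 -0.321] cen [ 0.336 -0.322] yaw -3.041 len 0.106 wid 0.037 273 [397. 289.] [223. 140.  73.]
mid [ 0.324 -0.435] cen [ 0.33  -0.437] yaw 2.826 len 0.130 wid 0.039 467 [438. 292.] [194. 180. 158.]
[120,-0.0003,-0.0011,0.0396,0,0,0.001],[120,-0.0003,-0.0012,0.0396,0.001,-0.001,0.001], # 2
[120,0,0,0.015,0,0,0],[120,0,0,0.015,0,0,0], # 2
[120,0,0,0,0,0,0], # 1
[255,0,0,0,0,0,0],[255,0,0,0,0,0,0],[255,0,0,0,0,0,0],[255,0,0,0,0,0,0],[255,0,0,0,0,0,0], # 5
[ 0.4435 -0.231   0.01  ]
```

arm_command:
  plan:
    - [120,-0.0003,-0.0011,0.0396,0,0,0]
    - [120,-0.0003,-0.0011,0.0396,0,0,0]
    - [120,0,0,0.015,0,0,0]
    - [120,0,0,0.015,0,0,0]
    - [120,0,0,0,0,0,0]
    - [255,0,0,0,0,0,0]
    - [255,0,0,0,0,0,0]
    - [255,0,0,0,0,0,0]
    - [255,0,0,0,0,0,0]
    - [255,0,0,0,0,0,0]

```text
t: 28.6
ee_pos: [0.4441, -0.2325, 0.0112]
tcp_rot: [0.088, 0.996, -0.0, 0.001]
contact_force: [1.2, 2.4, 5.4]
width: 0.0123
gripper_force: 31.6
```

```bash
python3 -c "
from h import *
place(0,0,-1,-.022,dx=-.008)"
```

```text
[ 0.44405195 -0.23249354  0.01120966] 0.012263020072269759 [1.21701451 2.44333906 5.35655542] 31.596656441688538 28.6
bay [0.59186297 0.14925666]
[255,0,0,-0.0188,0,0,0], # 1
[255,-0.0001,0,-0.05,0,0,0],[255,-0.0001,0,-0.05,0,0,0], # 2
[255,-0.0099,0.0502,0,0,0,-0.028],[255,-0.0112,0.0499,0,0,0,-0.028],[255,-0.0127,0.0496,0.0001,0,0.001,-0.028],[255,-0.014,0.0492,0,0,0,-0.028],[255,-0.0155,0.0488,0,0,0,-0.028],[255,-0.0167,0.0484,0,0,0,-0.028],[255,-0.0182,0.0478,0,0,0.001,-0.027],[255,-0.0194,0.0474,0,0,0,-0.028], # 8
[255,0,0,0,0,0,0],[255,0,0,0,0,0,0], # 2
[0.5919 0.1493 0.13  ]
```

arm_command:
  plan:
    - [255,0,0,-0.019,0,0,0]
    - [255,0,0,-0.05,0,0,0]
    - [255,0,0,-0.05,0,0,0]
    - [255,-0.0099,0.0502,0,0,0,-0.028]
    - [255,-0.0112,0.0499,0,0,0,-0.028]
    - [255,-0.0127,0.0496,0,0,0,-0.028]
    - [255,-0.014,0.0492,0,0,0,-0.028]
    - [255,-0.0155,0.0488,0,0,0,-0.028]
    - [255,-0.0167,0.0484,0,0,0,-0.028]
    - [255,-0.0182,0.0478,0,0,0,-0.027]
    - [255,-0.0194,0.0474,0,0,0,-0.028]
    - [255,0,0,0,0,0,0]

```text
t: 30.1
ee_pos: [0.5919, 0.1525, 0.1289]
tcp_rot: [-0.026, 1.0, 0.0, 0.0]
contact_force: [0.5, -1.0, 0.4]
width: 0.0128
gripper_force: 30.9
```

arm_command:
  plan:
    - [255,0,0,0,0,0,0]
    - [255,0,0,0,0,0,0]

```text
t: 30.35
ee_pos: [0.5903, 0.1481, 0.1293]
tcp_rot: [-0.023, 1.0, -0.0, -0.0]
contact_force: [-0.3, 0.3, -0.2]
width: 0.0129
gripper_force: 30.9
```

```bash
python3 - <<'E'
from h import *
s=state(); print(s['ee_pos'],s['width'],s['contact_force'],s['gripper_force'],bay(-1,-.02,-.008))
p=camera('top');bobs(p)
c=p['pixels'][100:320,100:500,::-1]; cv2.imwrite('pics/c5.png',cv2.resize(np.ascontiguousarray(c),(800,440)))
E
```

```text
[0.59033449 0.1481325  0.12926285] 0.01286524063224289 [-0.26870746  0.30856966 -0.23008005] 30.893186330795288 [0.591767   0.15125436]
mid [0.765 0.368] cen [0.77  0.369] yaw -2.972 len 0.126 wid 0.032 188 [156. 135.] [220. 208. 186.]
mid [0.652 0.226] cen [0.643 0.202] yaw 1.246 len 0.201 wid 0.131 675 [212. 178.] [204. 183. 156.]
mid [0.674 0.133] cen [0.674 0.133] yaw -2.408 len 0.039 wid 0.029 85 [236. 168.] [221. 158. 105.]
mid [0.598 0.297] cen [0.593 0.297] yaw -3.127 len 0.110 wid 0.018 177 [177. 194.] [215. 180. 127.]
mid [0.568 0.122] cen [0.555 0.123] yaw 3.070 len 0.111 wid 0.030 206 [238. 209.] [225. 166. 110.]
mid [0.577 0.196] cen [0.576 0.196] yaw -3.118 len 0.061 wid 0.015 102 [213. 201.] [227. 193. 135.]
mid [ 0.552 -0.485] cen [ 0.552 -0.494] yaw 1.521 len 0.130 wid 0.013 151 [453. 213.] [253. 243. 195.]
mid [ 0.346 -0.32 ] cen [ 0.337 -0.321] yaw -3.044 len 0.106 wid 0.037 298 [396. 289.] [234. 161.  83.]
```

View pics/c5.png

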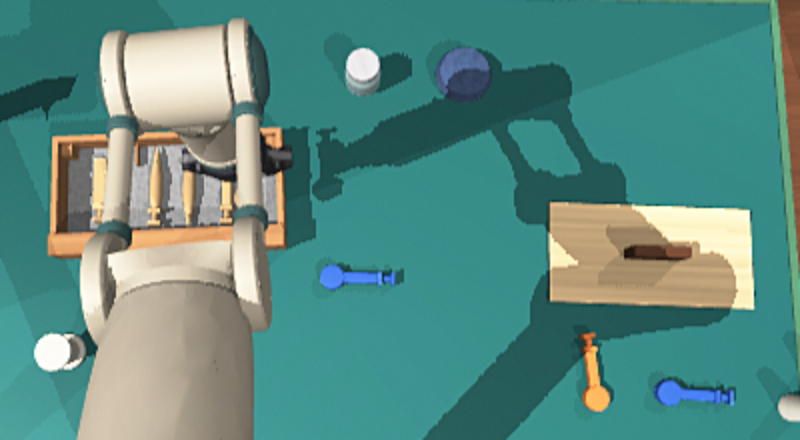

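arm_command:
  plan:
    - [255,-0.0015,0.003,0.05,0,0,0]
    - [255,0,0,0.045,0,0,0]
    - [255,0,0,0.01,0,0,0]
    - [255,0,0,0.0075,0,0,0]
    - [255,0,0,0,0,0,0]
    - [205,0,0,0,0,0,0]
    - [205,0,0,0,0,0,0]
    - [205,0,0,0,0,0,0]
    - [205,0,0,-0.02,0,0,0]
    - [205,0,0,-0.05,0,0,0]
    - [120,0,0,-0.055,0,0,0]
    - [120,0,0,0,0,0,0]

```text
t: 31.9
ee_pos: [0.5958, 0.1531, 0.1473]
tcp_rot: [-0.024, 1.0, 0.001, 0.006]
contact_force: [-0.1, 0.8, -0.3]
width: 0.0455
gripper_force: 0.0
```

```bash
python3 - <<'E'
from h import *
s=state(); print(s['ee_pos'],s['width'],s['contact_force'])
# cover corners in c5 -> top
p=camera('top')
A=[back(p,(100+u/2,100+v/2),.006) for u,v in[(550,202),(752,209),(755,310),(550,302)]]
for a in A: print(a.round(4))
print('centre',np.mean(A,0),'len',[np.linalg.norm(A[i]-A[(i+1)%4]).round(4) for i in range(4)])
y=(A[0]+A[3])/2-(A[1]+A[2])/2; x=(A[0]+A[1])/2-(A[3]+A[2])/2
print('yaw',np.arctan2(-y[0],y[1]),np.arctan2(x[1],x[0]))
im=p['pixels'].astype(int); r,g,b=im[...,0],im[...,1],im[...,2]
m=((r>110)&(r>b+30)|((r<130)&(r>b+15)&(r>g+10))).astype(np.uint8); m[:, :360]=0; m[:195]=0;m[258:]=0;m[:,482:]=0
m=cv2.morphologyEx(m,cv2.MORPH_CLOSE,np.ones((9,9)))
cs,_=cv2.findContours(m,0,2); c=max(cs,key=cv2.contourArea)
W=np.array([back(p,q[0],.006)[:2] for q in c]).astype(np.float32); bx=cv2.minAreaRect(W); print(bx, cv2.boxPoints(bx).round(3).tolist())
for q in ['cover_grip','cover','edge_a']:
  for n in ['top','scene']:
    pp=camera(n)
    for k in mark_of(pp,q): print(q,n,round(k['confidence'],2),back(pp,k['uv'],.04 if 'grip' in q else 0).round(3))
E
```

```text
[0.59578432 0.15314032 0.14733788] 0.045475109133481746 [-0.06578513  0.75245519 -0.27216061]
[ 0.5835 -0.2691  0.006 ]
[ 0.578  -0.5625  0.006 ]
[ 0.4329 -0.5563  0.006 ]
[ 0.4403 -0.2653  0.006 ]
centre [ 0.5086805  -0.41330342  0.006     ] len [np.float64(0.2934), np.float64(0.1452), np.float64(0.2911), np.float64(0.1433)]
yaw -0.02225344717073954 -0.03467745234881643
((0.5099918246269226, -0.4105112552642822), (0.2923355996608734, 0.14398348331451416), 88.68753814697266) [[0.4350000023841858, -0.5550000071525574], [0.5789999961853027, -0.5580000281333923], [0.5849999785423279, -0.26600000262260437], [0.4410000145435333, -0.2630000114440918]]
cover_grip top 0.96 [ 0.51  -0.411  0.04 ]
cover_grip scene 0.71 [ 0.525 -0.425  0.04 ]
cover_grip scene 0.17 [ 0.53  -0.375  0.04 ]
cover top 0.69 [ 0.508 -0.409  0.   ]
cover top 0.51 [0.602 0.303 0.   ]
cover top 0.46 [0.605 0.265 0.   ]
cover scene 0.57 [ 0.498 -0.428  0.   ]
edge_a top 0.63 [ 0.574 -0.427  0.   ]
edge_a top 0.62 [ 0.435 -0.413  0.   ]
edge_a top 0.16 [ 0.512 -0.407  0.   ]
edge_a scene 0.85 [ 0.438 -0.413 -0.   ]
edge_a scene 0.62 [ 0.571 -0.417  0.   ]
```

```bash
cat > fit.py <<'E'
from h import *
from scipy.optimize import minimize
def mask(im):
    r,g,b=[im[...,i].astype(int) for i in range(3)]
    return (r>g-5)
def hullimg(p,pts,pose):
    x,y,ps,z0=pose; c,s=np.cos(ps),np.sin(ps)
    uv=np.array([proj(p,[x+c*a-s*b,y+s*a+c*b,z0+z]) for a,b,z in pts])
    m=np.zeros((420*4,560*4),np.uint8); h=cv2.convexHull(((uv+.5)*4).astype(np.float32))
    cv2.fillConvexPoly(m,np.round(h).astype(np.int32),255)
    return cv2.resize(m,(560,420),interpolation=cv2.INTER_AREA)/255.
case=[(a,b,z) for a,z in[(-.083,0),(.083,0),(-.083,.056),(.083,.048)] for b in(-.158,.158)]+[(-.055,b,.056) for b in(-.158,.158)]
cover=[(a,b,z) for a in(-.071,.071) for b in(-.146,.146) for z in(0,.006)]
def fit(views,pts,x0,z0=0,crop=25):
    def cost(v):
        e=0
        for p,M in views:
            H=hullimg(p,pts,[*v,z0]); e+=np.abs(H-M).sum()
        return e
    sim=np.array([x0]+[np.array(x0)+d for d in([.006,0,0],[0,.006,0],[0,0,.03])])
    r=minimize(cost,x0,method='Nelder-Mead',options=dict(initial_simplex=sim,xatol=2e-4,fatol=.1)); return r.x.round(4),round(r.fun,1)
def near(p,M,pts,x0,z0=0):
    k=hullimg(p,pts,[*x0,z0])>0; k=cv2.dilate(k.astype(np.uint8),np.ones((25,25))); return M*k
E
python3 - <<'E'
from fit import *
for name,pts,x0 in[('case',case,[.584,.271,.048]),('cover',cover,[.51,-.411,-.023])]:
    V=[]
    for n in['top','scene']:
        p=camera(n); im=cv2.imread(f'pics/{n}0.png')[...,::-1]
        M=mask(im).astype(np.uint8)
        M=near(p,M,pts,x0); 
        k,l,s,_=cv2.connectedComponentsWithStats(M.astype(np.uint8)); M=(l==1+np.argmax(s[1:,4])).astype(np.uint8)
        M=cv2.morphologyEx(M,cv2.MORPH_CLOSE,np.ones((25,25)))
        V.append((p,M)); print(n,M.sum())
    for v in(V[:1],V[1:],V): print(name,fit(v,pts,x0))
s=state(); print(s['joints'],s['ee_pos'])
E
```

```text
top 7192
scene 8251
case (array([0.5859, 0.271 , 0.0581]), np.float64(117.1))
case (array([0.5826, 0.2688, 0.0598]), np.float64(105.6))
case (array([0.584 , 0.27  , 0.0681]), np.float64(385.7))
top 5093
scene 2714
cover (array([ 0.5108, -0.4108, -0.0246]), np.float64(88.3))
cover (array([ 0.5111, -0.4034, -0.0326]), np.float64(626.5))
cover (array([ 0.5107, -0.4107, -0.0213]), np.float64(740.0))
[ 1.38282721e-01  3.89836541e-01  1.56242304e+00  1.11292154e-04
  1.18923825e+00 -1.48070358e+00] [0.5923177  0.15254029 0.1419292 ]
```

```bash
python3 - <<'E'
from h import *
a=-.0245
P,R=chain([([.511,-.411,.13],Rdown(a-np.pi/2),80,.06,),(80,2)])
E
```

```text
[80,0.0108,-0.0559,0.0012,0,0,0.164],[80,0.0016,-0.0569,0.0012,0,0,0.165],[80,-0.0078,-0.0564,0.0012,0,0,0.164],[80,-0.0169,-0.0544,0.0011,0,0,0.164],[80,-0.0256,-0.0509,0.0012,0,0,0.165],[80,-0.0335,-0.046,0.0012,0,0,0.164],[80,-0.0407,-0.0398,0.0012,0,0,0.164],[80,-0.0466,-0.0328,0.0012,0,0,0.165],[80,-0.0513,-0.0246,0.0012,0,0,0.164],[80,-0.0547,-0.0159,0.0012,0,0,0.164], # 10
[80,0,0,0,0,0,0],[80,0,0,0,0,0,0], # 2
[ 0.511 -0.411  0.13 ]
```

arm_command:
  plan:
    - [80,0.0108,-0.0559,0.0012,0,0,0.164]
    - [80,0.0016,-0.0569,0.0012,0,0,0.165]
    - [80,-0.0078,-0.0564,0.0012,0,0,0.164]
    - [80,-0.0169,-0.0544,0.0011,0,0,0.164]
    - [80,-0.0256,-0.0509,0.0012,0,0,0.165]
    - [80,-0.0335,-0.046,0.0012,0,0,0.164]
    - [80,-0.0407,-0.0398,0.0012,0,0,0.164]
    - [80,-0.0466,-0.0328,0.0012,0,0,0.165]
    - [80,-0.0513,-0.0246,0.0012,0,0,0.164]
    - [80,-0.0547,-0.0159,0.0012,0,0,0.164]
    - [80,0,0,0,0,0,0]
    - [80,0,0,0,0,0,0]

```text
t: 34.25
ee_pos: [0.5107, -0.4106, 0.1296]
tcp_rot: [0.716, 0.699, 0.0, -0.001]
contact_force: [-0.4, 0.4, -1.1]
width: 0.0588
gripper_force: 0.0
```

```bash
python3 - <<'E'
from h import *
s=state(); M=Ro.from_quat(s['tcp_rot']).as_matrix();print(s['ee_pos'],s['joints'],np.arctan2(M[1,1],M[0,1]),s['width'])
p=camera('top');bobs(p); save(p,'t6.png'); q=camera('scene')
cv2.imwrite('pics/c6.png',np.hstack([cv2.resize(np.ascontiguousarray(p['pixels'][150:240,115:250,::-1]),None,fx=3,fy=3,interpolation=cv2.INTER_CUBIC),cv2.resize(np.ascontiguousarray(q['pixels'][220:350,260:405,::-1]),(390,270),interpolation=cv2.INTER_CUBIC)]))
a=-.0245
chain([([.511,-.411,.06],Rdown(a-np.pi/2),80,.04),([.511,-.411,.018],Rdown(a-np.pi/2),80,.022),(80,1),(255,5)])
E
```

```text
[ 0.51072648 -0.41063478  0.12962435] [-7.83721082e-01  4.61167345e-01  1.47425565e+00  8.30040819e-04
  1.20746183e+00 -7.59919148e-01] -0.02409713346473299 0.058756962982905864
mid [0.597 0.298] cen [0.59  0.298] yaw -3.110 len 0.111 wid 0.017 154 [177. 196.] [210. 171. 121.]
mid [0.601 0.197] cen [0.609 0.197] yaw -3.092 len 0.108 wid 0.032 238 [213. 190.] [230. 195. 137.]
mid [0.603 0.156] cen [0.594 0.155] yaw -3.092 len 0.105 wid 0.031 242 [227. 195.] [233. 200. 143.]
mid [0.592 0.377] cen [0.591 0.377] yaw -3.092 len 0.090 wid 0.020 182 [149. 195.] [237. 206. 147.]
mid [ 0.581 -0.604] cen [ 0.578 -0.6  ] yaw 2.185 len 0.138 wid 0.085 593 [489. 204.] [192. 180. 159.]
mid [ 0.558 -0.669] cen [ 0.56  -0.666] yaw 0.926 len 0.073 wid 0.044 210 [512. 211.] [201. 188. 167.]
mid [ 0.35  -0.323] cen [ 0.351 -0.323] yaw -2.932 len 0.097 wid 0.024 179 [397. 284.] [211. 126.  66.]
[80,-0.0007,-0.0001,0.035,0,0,0.001],[80,-0.0007,0,0.035,0,-0.001,0.001], # 2
[80,0,0,0.021,0,0,0],[80,0,0,0.021,0,0,0], # 2
[80,0,0,0,0,0,0], # 1
[255,0,0,0,0,0,0],[255,0,0,0,0,0,0],[255,0,0,0,0,0,0],[255,0,0,0,0,0,0],[255,0,0,0,0,0,0], # 5
[ 0.511 -0.411  0.018]
```

View pics/c6.png

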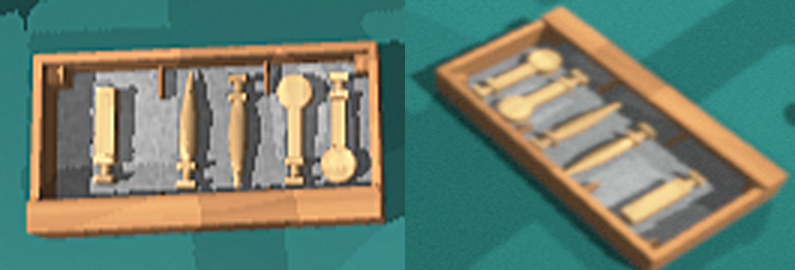

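arm_command:
  plan:
    - [80,-0.0006,0,0.035,0,0,0]
    - [80,0,0,0.035,0,0,0]
    - [80,0,0,0.021,0,0,0]
    - [80,0,0,0.021,0,0,0]
    - [80,0,0,0,0,0,0]
    - [255,0,0,0,0,0,0]
    - [255,0,0,0,0,0,0]
    - [255,0,0,0,0,0,0]
    - [255,0,0,0,0,0,0]
    - [255,0,0,0,0,0,0]
  newtons: 80

```text
t: 35.6
ee_pos: [0.5116, -0.4121, 0.0194]
tcp_rot: [0.716, 0.699, 0.0, 0.001]
contact_force: [-0.8, 1.4, 6.7]
width: 0.0147
gripper_force: 79.5
```

```bash
python3 - <<'E'
from fit import *
s=state(); M=Ro.from_quat(s['tcp_rot']).as_matrix();print(s['ee_pos'],np.arctan2(M[1,1],M[0,1]),s['width'],s['contact_force'],s['gripper_force'])
P=s['ee_pos'];R=Ro.from_quat(s['tcp_rot'])
Rc=Rdown(.058-np.pi/2)
chain([([P[0],P[1],.05],R,255,.016),([P[0],P[1],.20],R,255,.05),(255,1)])
E
```

```text
[ 0.51160155 -0.41206657  0.01942713] -0.024006864228787138 0.014736461199974203 [-0.78552307  1.39376988  6.67601586] 79.53068017959595
[255,0,0,-0.0153,0,0,0],[255,0,0.0001,-0.0153,0,0,0], # 2
[255,-0.0001,0.0001,-0.05,0,0,0],[255,0,0,-0.05,0,0,0],[255,-0.0001,0.0001,-0.05,0,0,0], # 3
[255,0,0,0,0,0,0], # 1
[ 0.5116 -0.4121  0.2   ]
```

arm_command:
  plan:
    - [255,0,0,-0.015,0,0,0]
    - [255,0,0,-0.015,0,0,0]
    - [255,0,0,-0.04,0,0,0]
    - [255,0,0,-0.05,0,0,0]
    - [255,0,0,-0.04,0,0,0]
    - [255,0,0,-0.02,0,0,0]
    - [255,0,0,0,0,0,0]
    - [255,0,0,0,0,0,0]

```text
t: 36.6
ee_pos: [0.5104, -0.411, 0.197]
tcp_rot: [0.716, 0.699, 0.0, -0.001]
contact_force: [0.7, 0.2, -3.0]
width: 0.0146
gripper_force: 78.6
```

```bash
python3 - <<'E'
from fit import *
s=state(); M=Ro.from_quat(s['tcp_rot']).as_matrix();print(s['ee_pos'],M[:,1].round(3),s['width'],s['contact_force'],s['wrist_torque'],s['gripper_force'])
chain([([.615,.268,.20],Rdown(.058-np.pi/2),255,.045),(255,2)])
E
```

```text
[ 0.51036993 -0.41102782  0.19697931] [ 1.    -0.024 -0.001] 0.014611319339966938 [ 0.73856239  0.22898659 -2.96607441] [-0.00047386 -0.01660414 -0.01752287] 78.56660485267639
[255,0.0426,0.0055,-0.0001,0,0,-0.005],[255,0.0425,0.0057,-0.0002,0,0,-0.005],[255,0.0426,0.006,-0.0001,0,0,-0.005],[255,0.0425,0.0061,-0.0001,0,0,-0.006],[255,0.0424,0.0065,-0.0002,0,-0.001,-0.005],[255,0.0425,0.0066,-0.0001,-0.001,0,-0.005],[255,0.0423,0.0068,-0.0002,0,0,-0.005],[255,0.0424,0.0071,-0.0002,0,0,-0.005],[255,0.0423,0.0072,-0.0001,0,0,-0.005],[255,0.0423,0.0075,-0.0002,0,0,-0.005],[255,0.0423,0.0077,-0.0002,0,0,-0.005],[255,0.0422,0.0079,-0.0001,0,0,-0.006],[255,0.0421,0.0081,-0.0002,0,0,-0.005],[255,0.0421,0.0083,-0.0002,0,0,-0.005],[255,0.0421,0.0086,-0.0001,0,0,-0.005],[255,0.0421,0.0088,-0.0002,0,-0.001,-0.005], # 16
[255,0,0,0,0,0,0],[255,0,0,0,0,0,0], # 2
[0.615 0.268 0.2  ]
```

arm_command:
  plan:
    - [255,0.0426,0.0055,0,0,0,-0.005]
    - [255,0.0425,0.0057,0,0,0,-0.005]
    - [255,0.0426,0.006,0,0,0,-0.005]
    - [255,0.0425,0.0061,0,0,0,-0.006]
    - [255,0.0424,0.0065,0,0,0,-0.005]
    - [255,0.0425,0.0066,0,0,0,-0.005]
    - [255,0.0423,0.0068,0,0,0,-0.005]
    - [255,0.0424,0.0071,0,0,0,-0.005]
    - [255,0.0423,0.0072,0,0,0,-0.005]
    - [255,0.0423,0.0075,0,0,0,-0.005]
    - [255,0.0423,0.0077,0,0,0,-0.005]
    - [255,0.0422,0.0079,0,0,0,-0.006]

```text
t: 38.1
ee_pos: [0.5886, 0.099, 0.1962]
tcp_rot: [0.693, 0.72, -0.001, -0.001]
contact_force: [0.5, -0.6, -2.2]
width: 0.0151
gripper_force: 78.4
```

arm_command:
  plan:
    - [255,0.0421,0.0081,0,0,0,-0.005]
    - [255,0.0421,0.0083,0,0,0,-0.005]
    - [255,0.0421,0.0086,0,0,0,-0.005]
    - [255,0.0421,0.0088,0,0,0,-0.005]
    - [255,0,0,0,0,0,0]
    - [255,0,0,0,0,0,0]

```text
t: 38.85
ee_pos: [0.6147, 0.2668, 0.1962]
tcp_rot: [0.686, 0.727, -0.002, -0.001]
contact_force: [-0.7, -0.3, -2.5]
width: 0.0152
gripper_force: 78.5
```

```bash
python3 - <<'E'
from fit import *
s=state(); M=Ro.from_quat(s['tcp_rot']).as_matrix();print(s['ee_pos'],M.round(3).tolist(),s['width'],s['contact_force'],s['wrist_torque'],s['gripper_force'],s['t'])
p=camera('top'); q=camera('scene'); save(p,'t7.png')
a=p['pixels'][120:280,80:280,::-1];b=q['pixels'][150:350,220:470,::-1]
cv2.imwrite('pics/c7.png',np.hstack([cv2.resize(np.ascontiguousarray(a),(400,320)),cv2.resize(np.ascontiguousarray(b),(400,320))]))
E
```

```text
[0.61467392 0.26684498 0.19623673] [[-0.058, 0.998, -0.003], [0.998, 0.058, -0.002], [-0.002, -0.003, -1.0]] 0.015190851015095702 [-0.7317994  -0.29146517 -2.54367743] [-0.00455683 -0.03884647 -0.07816136] 78.47382187843323 38.85
```

View pics/c7.png

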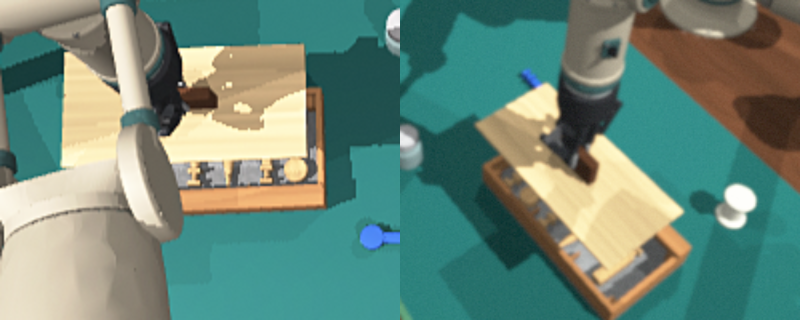

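```bash
python3 - <<'E'
from fit import *
s=state();P=s['ee_pos'];z=P[2]-.0194
R=Ro.from_quat(s['tcp_rot'])
p=camera('top');q=camera('scene')
def pr(P,yaw):
    for n,a,b in[('far-left',.071,.146),('far-right',.071,-.146),('near-right',-.071,-.146),('near-left',-.071,.146)]:
        c,sn=np.cos(yaw),np.sin(yaw); X=[P[0]+c*a-sn*b,P[1]+sn*a+c*b,z+.006]
        u=proj(p,X);v=proj(q,X)
        print(n,((u-[80,120])*2).round(1),((v-[220,150])*1.6+[400,0]).round(1))
pr(P,.058)
E
```

```text
far-left [63.7 51. ] [606.5 268.9]
far-right [304.3  42.1] [473.6 123.1]
near-right [306.9 155.6] [545.4  81.9]
near-left [ 60.1 165.7] [682.4 210.6]
```

```bash
python3 - <<'E'
from fit import *
p=camera('top');q=camera('scene')
im=cv2.imread('pics/t6.png'); 
big=cv2.resize(im[150:240,115:255],None,fx=5,fy=5,interpolation=cv2.INTER_CUBIC)
for yaw,col in[(.048,(255,0,0)),(.06,(0,0,255))]:
  c,sn=np.cos(yaw),np.sin(yaw); x,y=.5845,.270
  def U(a,b,z): u=proj(p,[x+c*a-sn*b,y+sn*a+c*b,z]); return tuple(np.round((u-[115,150]+.5)*5).astype(int).tolist())
  for L in([(.083,.158,.048),(.083,-.158,.048),(-.055,-.158,.048),(-.055,-.158,.056),(-.083,-.158,.056),(-.083,.158,.056),(-.055,.158,.056),(-.055,.158,.048),(.083,.158,.048)],[(-.055,.158,.056),(-.055,-.158,.056)],[(.075,.15,.048),(.075,-.15,.048)],[(.083,-.158,0),(-.083,-.158,0)]):
    cv2.polylines(big,[np.array([U(*k) for k in L])],False,col,1)
cv2.imwrite('pics/c8.png',big)
E
```

```text
(no output)
```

View pics/c8.png

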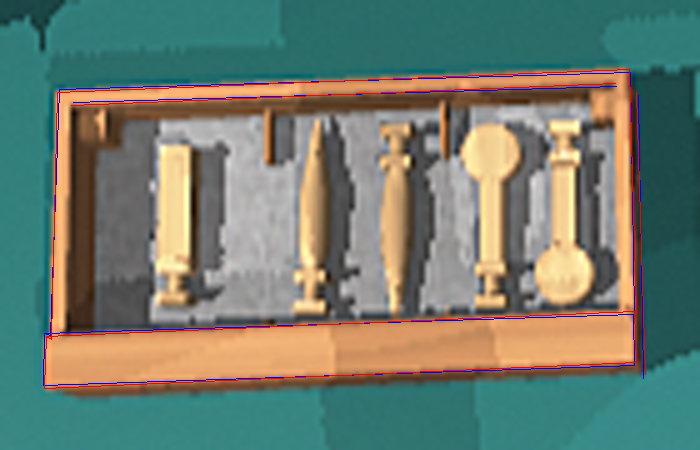

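```bash
cat >> h.py <<'E'
CC=np.array([.5845,.270]);CY=.053
def covpose(nx,nz,th,h=.0194,dy=-.0015,yaw=CY):
    cx=nx+.071*np.cos(th)-h*np.sin(th); z=nz+.071*np.sin(th)+h*np.cos(th)
    c,s=np.cos(yaw),np.sin(yaw)
    return np.array([CC[0]+c*cx-s*dy,CC[1]+s*cx+c*dy,z]),Rdown(yaw-np.pi/2)*Ro.from_rotvec([-th,0,0])
def where():
    s=state();P=np.array(s['ee_pos']);R=Ro.from_quat(s['tcp_rot']);M=R.as_matrix()
    n=-M[:,2];yaw=np.arctan2(M[1,1],M[0,1]);th=np.arctan2(M[2,1],np.hypot(M[0,1],M[1,1]))
    U=P-.0194*n; N=U-.071*M[:,1]
    c,sn=np.cos(CY),np.sin(CY);d=N-[*CC,0];D=U-[*CC,0]
    print('t',s['t'],'N x %.4f z %.4f'%(c*d[0]+sn*d[1],N[2]),'centre x %.4f y %.4f'%(c*D[0]+sn*D[1],-sn*D[0]+c*D[1]+.0015),'th %.3f yaw %.3f roll %.3f'%(th,yaw,M[2,0]),'w %.4f'%s['width'],'F',np.round(s['contact_force'],1),'T',np.round(s['wrist_torque'],2))
    return P,R
E
python3 - <<'E'
from h import *
where()
P,R=chain([(*covpose(-.046,.085,.17),255,.045),(255,2)])
P,R=chain([(*covpose(-.046,.038,.17),255,.015),(255,2)],P,R)
P,R=chain([(*covpose(-.073,.0365,.17),255,.006),(255,2)],P,R)
E
```

```text
t 39.15 N x -0.0401 z 0.1788 centre x 0.0309 y -0.0037 th 0.000 yaw 0.057 roll -0.000 w 0.0149 F [ 0.7  0.2 -1.9] T [-0.01 -0.06 -0.01]
[255,0.0019,-0.0051,0.041,-0.085,0,0.002],[255,0.0018,-0.0086,0.0404,-0.085,0,0.002], # 2
[255,0,0,0,0,0,0],[255,0,0,0,0,0,0], # 2
[0.6052 0.2696 0.1162]
[255,0,-0.002,0.0116,0,0,0],[255,0,-0.002,0.0116,0,0,0],[255,0,-0.0019,0.0116,0,0,0],[255,0,-0.002,0.0116,0,0,0], # 4
[255,0,0,0,0,0,0],[255,0,0,0,0,0,0], # 2
[0.6053 0.2696 0.0691]
[255,0,-0.0054,-0.0006,0,0,0],[255,0,-0.0054,-0.0006,0,0,0],[255,0,-0.0053,-0.0007,0,0,0],[255,0,-0.0054,-0.0006,0,0,0],[255,0,-0.0054,-0.0006,0,0,0], # 5
[255,0,0,0,0,0,0],[255,0,0,0,0,0,0], # 2
[0.5783 0.2682 0.0676]
```

arm_command:
  plan:
    - [255,0.001,-0.0026,0.0205,-0.043,0,0.001]
    - [255,0.0009,-0.0026,0.0205,-0.042,0,0.001]
    - [255,0.0009,-0.0043,0.0202,-0.043,0,0.001]
    - [255,0.0009,-0.0043,0.0202,-0.042,0,0.001]
    - [255,0,0,0,0,0,0]
    - [255,0,0,0,0,0,0]

```text
t: 39.9
ee_pos: [0.608, 0.2707, 0.1171]
tcp_rot: [0.685, 0.723, 0.063, 0.059]
contact_force: [0.1, 0.0, -2.9]
width: 0.0148
gripper_force: 78.8
```

```bash
python3 - <<'E'
from h import *
where()
P,R=chain([(*covpose(-.046,.038,.17),255,.015),(255,2)])
p=camera('top'); q=camera('scene')
a=p['pixels'][120:280,80:280,::-1];b=q['pixels'][150:350,220:470,::-1]
cv2.imwrite('pics/c9.png',np.hstack([cv2.resize(np.ascontiguousarray(a),(400,320)),cv2.resize(np.ascontiguousarray(b),(400,320))]))
E
```

```text
t 39.9 N x -0.0431 z 0.0858 centre x 0.0268 y 0.0009 th 0.172 yaw 0.053 roll 0.001 w 0.0148 F [ 0.1  0.  -2.9] T [-0.01  0.13  0.02]
[255,-0.0002,-0.0027,0.0117,0,0,0],[255,-0.0003,-0.0028,0.0117,0.001,-0.001,0],[255,-0.0002,-0.0027,0.0117,0,0,0],[255,-0.0002,-0.0028,0.0117,0.001,0,0], # 4
[255,0,0,0,0,0,0],[255,0,0,0,0,0,0], # 2
[0.6052 0.2696 0.0691]
```

View pics/c9.png

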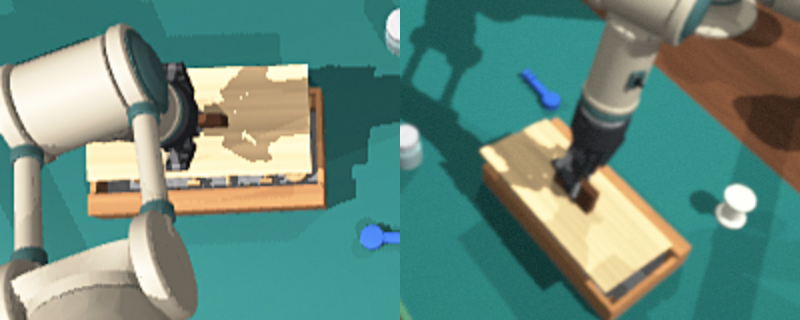

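arm_command:
  plan:
    - [255,-0.0002,-0.0027,0.0117,0,0,0]
    - [255,-0.0003,-0.0027,0.0117,0,0,0]
    - [255,-0.0002,-0.0027,0.0117,0,0,0]
    - [255,-0.0002,-0.0028,0.0117,0,0,0]
    - [255,0,0,0,0,0,0]
    - [255,0,0,0,0,0,0]

```text
t: 40.75
ee_pos: [0.6044, 0.2698, 0.068]
tcp_rot: [0.685, 0.723, 0.062, 0.058]
contact_force: [-0.0, -0.1, -3.0]
width: 0.0148
gripper_force: 78.7
```

```bash
python3 - <<'E'
from h import *
where()
P,R=chain([(*covpose(-.073,.0365,.17),255,.006),(255,2)])
E
```

```text
t 40.75 N x -0.0468 z 0.0368 centre x 0.0232 y 0.0002 th 0.171 yaw 0.054 roll 0.001 w 0.0148 F [-0.  -0.1 -3. ] T [ 0.03  0.15 -0.01]
[255,0,-0.0052,-0.0008,0,0,0],[255,-0.0001,-0.0051,-0.0008,0,0,0],[255,0,-0.0052,-0.0008,0,0,0.001],[255,-0.0001,-0.0052,-0.0009,0.001,-0.001,0],[255,0,-0.0052,-0.0008,0,0,0], # 5
[255,0,0,0,0,0,0],[255,0,0,0,0,0,0], # 2
[0.5783 0.2682 0.0677]
```

Force unchanged, so it is clear of the lip; slide in.

arm_command:
  plan:
    - [255,0,-0.0052,-0.0008,0,0,0]
    - [255,0,-0.0052,-0.0008,0,0,0]
    - [255,0,-0.0052,-0.0008,0,0,0]
    - [255,0,-0.0052,-0.0008,0,0,0]
    - [255,0,0,0,0,0,0]
    - [255,0,0,0,0,0,0]

```text
t: 41.5
ee_pos: [0.5833, 0.2686, 0.0676]
tcp_rot: [0.685, 0.723, 0.062, 0.058]
contact_force: [0.3, 0.2, -2.7]
width: 0.0152
gripper_force: 78.8
```

```bash
python3 - <<'E'
from h import *
where()
P,R=chain([(*covpose(-.073,.0365,.17),255,.003),(255,2)])
P,R=chain([(*covpose(-.0715,.0355,0.0),255,.02,),(255,2)],P,R)
E
```

```text
t 41.5 N x -0.0680 z 0.0365 centre x 0.0020 y 0.0002 th 0.171 yaw 0.054 roll 0.001 w 0.0152 F [ 0.3  0.2 -2.7] T [-0.05  0.14  0.02]
[255,-0.0001,-0.0025,-0.0004,0,0,0],[255,0,-0.0024,-0.0004,0.001,-0.001,0.001], # 2
[255,0,0,0,0,0,0],[255,0,0,0,0,0,0], # 2
[0.5783 0.2682 0.0676]
[255,0,0.0035,0.0135,0.17,0,0], # 1
[255,0,0,0,0,0,0],[255,0,0,0,0,0,0], # 2
[0.584  0.2685 0.0549]
```

arm_command:
  plan:
    - [255,0,-0.0025,-0.0004,0,0,0]
    - [255,0,-0.0025,-0.0004,0,0,0]
    - [255,0,0,0,0,0,0]
    - [255,0,0,0,0,0,0]

```text
t: 42.0
ee_pos: [0.578, 0.2682, 0.0675]
tcp_rot: [0.685, 0.723, 0.062, 0.058]
contact_force: [0.1, 0.0, -3.9]
width: 0.0149
gripper_force: 78.8
```

```bash
python3 - <<'E'
from h import *
where()
P,R=chain([(*covpose(-.0725,.0362,t),255,.02,) for t in(.14,.11,.08,.06)]+[(255,2)])
P,R=chain([(*covpose(-.0718,.0358,t),255,.02,) for t in(.04,.02,0.)]+[(255,2)],P,R)
E
```

```text
t 42.0 N x -0.0733 z 0.0363 centre x -0.0033 y 0.0001 th 0.170 yaw 0.054 roll 0.000 w 0.0149 F [ 0.1  0.  -3.9] T [-0.02  0.22  0.02]
[255,-0.0001,0.0013,0.0024,0.03,-0.001,0.001], # 1
[255,0,0.0005,0.0021,0.03,0,0], # 1
[255,0,0.0006,0.0022,0.03,0,0], # 1
[255,0,0.0004,0.0014,0.02,0,0], # 1
[255,0,0,0,0,0,0],[255,0,0,0,0,0,0], # 2
[0.5818 0.2683 0.0598]
[255,0,0.001,0.0019,0.02,0,0], # 1
[255,0,0.0004,0.0014,0.02,0,0], # 1
[255,0,0.0004,0.0014,0.02,0,0], # 1
[255,0,0,0,0,0,0],[255,0,0,0,0,0,0], # 2
[0.5838 0.2684 0.0552]
```

arm_command:
  plan:
    - [255,0,0.0013,0.0024,0.03,0,0]
    - [255,0,0.0005,0.0021,0.03,0,0]
    - [255,0,0.0006,0.0022,0.03,0,0]
    - [255,0,0.0004,0.0014,0.02,0,0]
    - [255,0,0,0,0,0,0]
    - [255,0,0,0,0,0,0]

```text
t: 42.75
ee_pos: [0.5816, 0.2684, 0.0598]
tcp_rot: [0.687, 0.726, 0.022, 0.02]
contact_force: [-0.5, -0.5, -1.9]
width: 0.0149
gripper_force: 78.8
```

```bash
python3 - <<'E'
from h import *
where()
P,R=chain([(*covpose(-.0718,.0358,t),255,.02,) for t in(.04,.02,0.)]+[(255,2)])
P,R=chain([(*covpose(-.071,.034,0),255,.02,)],P,R)
E
```

```text
t 42.75 N x -0.0727 z 0.0361 centre x -0.0018 y 0.0000 th 0.060 yaw 0.054 roll 0.000 w 0.0149 F [-0.5 -0.5 -1.9] T [0.   0.04 0.01]
[255,0,0.0013,0.0018,0.02,0,0.001], # 1
[255,0,0.0003,0.0014,0.02,0,0], # 1
[255,0,0.0004,0.0015,0.02,0,0], # 1
[255,0,0,0,0,0,0],[255,0,0,0,0,0,0], # 2
[0.5838 0.2685 0.0552]
[255,0,0.0008,0.0018,0,0,0], # 1
[0.5846 0.2685 0.0534]
```

arm_command:
  plan:
    - [255,0,0.0013,0.0018,0.02,0,0]
    - [255,0,0.0003,0.0014,0.02,0,0]
    - [255,0,0.0004,0.0014,0.02,0,0]
    - [255,0,0.0008,0.0009,0,0,0]
    - [255,0,0,0,0,0,0]
    - [255,0,0,0,0,0,0]

```text
t: 43.5
ee_pos: [0.5846, 0.2686, 0.0544]
tcp_rot: [0.688, 0.726, 0.0, -0.0]
contact_force: [-0.6, -0.2, -2.6]
width: 0.0152
gripper_force: 78.8
```

```bash
python3 - <<'E'
from h import *
where()
E
```

```text
t 43.5 N x -0.0710 z 0.0350 centre x 0.0000 y 0.0001 th -0.000 yaw 0.054 roll 0.000 w 0.0152 F [-0.6 -0.2 -2.6] T [ 0.01 -0.01  0.02]
```

Level and 1 mm above seat, no contact. Lower lightly and check force.

arm_command:
  plan:
    - [255,0,0,0.001,0,0,0]
    - [255,0,0,0.0005,0,0,0]
    - [255,0,0,0,0,0,0]
    - [255,0,0,0,0,0,0]

```text
t: 44.0
ee_pos: [0.5847, 0.2686, 0.0534]
tcp_rot: [0.688, 0.726, 0.0, -0.0]
contact_force: [-1.7, -0.3, 2.3]
width: 0.0146
gripper_force: 79.5
```

```bash
python3 - <<'E'
from h import *
where()
E
```

```text
t 44.0 N x -0.0708 z 0.0340 centre x 0.0002 y 0.0001 th 0.000 yaw 0.054 roll 0.001 w 0.0146 F [-1.7 -0.3  2.3] T [-0.18  0.19  0.03]
```

arm_command:
  plan:
    - [150,0,0,0,0,0,0]
    - [120,0,0,0,0,0,0]
    - [120,0,0,0,0,0,0]
    - [120,0,0,0,0,0,0]
    - [120,0,0,-0.02,0,0,0]
    - [120,0,0,-0.03,0,0,0]
    - [120,0,0,-0.05,0,0,0]
    - [120,0,-0.04,-0.04,0,0,0]
    - [120,0,-0.06,-0.01,0,0,0]
    - [120,0.03,-0.05,0,0,0,0]
    - [120,0,0,0,0,0,0]
    - [120,0,0,0,0,0,0]

```text
t: 45.5
ee_pos: [0.4341, 0.2905, 0.2033]
tcp_rot: [0.687, 0.726, 0.001, 0.0]
contact_force: [-0.3, 0.3, 0.3]
width: 0.0452
gripper_force: 0.0
```

arm_command:
  plan:
    - [120,-0.06,0,0,0,0,0]
    - [120,-0.06,0,0,0,0,0]
    - [120,-0.06,0,0,0,0,0]
    - [120,-0.06,0,0,0,0,0]
    - [120,-0.06,0,0,0,0,0]
    - [120,-0.05,0,0,0,0,0]
    - [120,0,0,0,0,0,0]
    - [120,0,0,0,0,0,0]

```text
t: 46.5
ee_pos: [0.4527, -0.0597, 0.2024]
tcp_rot: [0.688, 0.725, 0.0, -0.001]
contact_force: [-0.4, 0.5, -0.1]
width: 0.0457
gripper_force: 0.0
```

```bash
python3 - <<'E'
from h import *
s=state();print(s['ee_pos'],s['t'])
p=camera('top'); q=camera('scene')
a=p['pixels'][140:250,100:270,::-1];b=q['pixels'][200:360,250:420,::-1]
cv2.imwrite('pics/c10.png',np.hstack([cv2.resize(np.ascontiguousarray(a),(400,259)),cv2.resize(np.ascontiguousarray(b),(275,259))]))
for n,z in[('pincushion',0),('pin_jar',0),('thread_spool',0)]:
    for m in mark_of(p,n)[:1]: print(n,back(p,m['uv'],z),m['uv'])
E
```

```text
[ 0.45272295 -0.05965247  0.20242197] 46.5
pincushion [ 0.77471283 -0.13660744  0.        ] [328.4, 137.4]
pin_jar [0.77559635 0.00697722 0.        ] [280.1, 136.2]
thread_spool [0.37148283 0.40625866 0.        ] [133.7, 272.9]
```

View pics/c10.png

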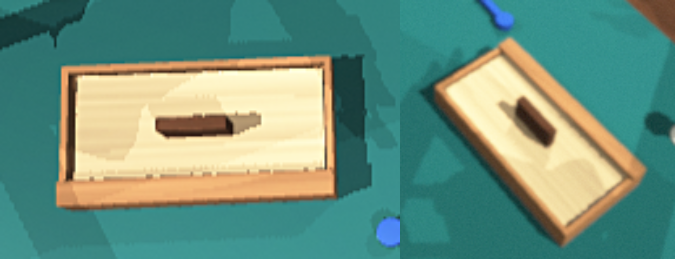

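The cover lies level inside the rim (top view: plate at (75–325, 70–178), near edge under the lip), and all bystanders are where they were.

```bash
python3 -c "
from bench import finish_job
print(finish_job())"
```

```text
the job is handed in; nothing more can be done
None
```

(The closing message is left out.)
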